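Set the starting twist of the torsion oscillator and hold its index plunger out

TASK

Wind up the torsion oscillator: turn the fluted knob clockwise, a bit at a time, until the ring's pointer stands in line with the steel rider on the scale. Then pull the sprung index plunger above the disc straight up, fully out of its hole to its stop, so the disc swings free, and finish while still gripping it and holding it fully up. Turn the ring only by the knob, keep the robot off the ring, the disc and the rider, and do not disturb the timer, the spare weight and the screwdriver.

Things in the scene. Friction and masses are not known exactly. Their poses are not given: they have to be found in the camera images.
- stand: Torsion oscillator, fixed to the bench: dark base board 260 x 320 mm, top at 26 mm. Origin on the bench under the disc's upright axis, z up; knob at y = +120 mm, plunger at y = -66 mm, scale on the +x side. Heights above the bench: toothed ring (radius 96) top 42 mm, aluminium disc (radius 80) top 90 mm, its two brass weights near the middle 105 mm, knob post 88 mm.
- ring: White toothed setting ring with all it carries: pointer, spring housing, disc, weights. Origin as the stand's; turns about z, driven 4:1 by the knob, stays where it is put. The disc sits on it through a torsion spring (0.03 N m per rad); the plunger holds the disc still until pulled, then the disc swings to and fro, touching nothing.
- knob (a joint): Turn of the black fluted knob in rad, 0 at the start (spring slack), growing CLOCKWISE seen from above, stops at -0.2 and 4.6. 4 rad of knob turn the ring and pointer 1 rad ANTICLOCKWISE. Stiff (about 0.06 N m), stays where it is left. The setting wanted lies 1.4 to 3.4 rad of knob away, always clockwise.
- knob_grip (a point): Middle of the knob's height, on its upright axis, 120 mm above the bench. Knob 34 mm across, 24 mm high (108 to 132 mm above the bench), grip it from above by its sides. Its 12 mm shaft stands below it.
- pointer_tip (a point): Tip of the dark steel pointer (4 mm wide) on the ring, 44 mm above the bench, 112 mm from the disc's axis, just above the white scale. Moves 28 mm per rad of knob.
- mark (a point): Where the pointer's tip must come to: 112 mm from the disc's axis on the line of the tongue (4 mm wide) of the steel rider, a 14 mm wide clip with a small thumb screw that sits on the outer rim of the scale. Do not move the rider.
- plunger (a joint): Lift of the index plunger in m: 0 seated, 0.016 at its upper stop. A spring pulls it down with 5 N when seated and 11 N when fully up, so it drops back when let go. Its 8 mm nose sits 8 mm deep in the disc's hole and is clear of the disc above 0.008.
- plunger_grip (a point): Middle of the plunger's black mushroom knob, on its upright axis, 150 mm above the bench when seated; rises with it. The knob is 28 mm across, 24 mm high (138 to 162 mm), narrower underneath. Below it a 21 mm nut (top 128 mm) on the aluminium arm (26 mm wide, top 122 mm), which comes from its post on the stand's -y side.
- pull_knob: The black mushroom pull knob on top of the sprung index plunger, made for the fingers. Origin at the centre of its underside, 138 mm above the bench when seated, z up; it moves straight up and down with the plunger.
- seat (a point): Fixed point of the stand under the plunger, on the plunger's axis at the disc's top, 90 mm above the bench.
- disc_hole (a point): Mouth of the disc's index hole, 66 mm from the disc's axis; at seat while the plunger holds the disc.
- timer: Bystander: grey hand timer, 55 x 75 x 16 mm, loose on the bench beyond the knob. Origin under its centre.
- spare_weight: Bystander: loose brass weight, 38 mm across, 36 mm high, on the bench beside the plunger post. Origin under its centre.
- screwdriver: Bystander: grey-handled screwdriver, 170 mm long, lying on the bench beyond the scale. Origin under its middle.

How it is judged:
By the outcome, as a careful person would: the job done as asked, in the order asked, and still so for the second after the job is handed in, while the arm keeps its last pose, push and grip.
It also fails if it takes over 51 s, if anything falls off the work surface, if the arm or the gripper's body presses on something with over 40 N, if the wrist force passes 120 N, or if a joint passes its speed limit or range.

ROBOT

A 7-joint arm with a two-finger parallel gripper is mounted at the origin on the work surface. World frame = base frame: x ahead of the robot, y to its left, z up, the work surface at z = 0. Lengths are in m, angles in rad, forces in N, time in s.
With the tool pointing down it reaches from about 0.375 to 0.925 m from the base axis. Payload 3.1 kg.
Tool frame: the origin (TCP) lies on the centre line of the jaws, within the pads' length; the fingertips stand 11 mm ahead of it and the grasp point (between the pads) lies 8 mm behind it; z points along the fingers, y is the direction in which the jaws open and shut (so a half turn about z gives the same grasp; the last joint's range is limited). The gripper opens to 85 mm and grips with 20 to 120 N. Pads are 22 mm wide; open, the fingers measure 114 mm over their backs; the gripper's body (76 mm by 85 mm) begins 54 mm behind the grasp point. The pads swing forward as they close: fully open they stand 13 mm farther back than shut.
Start: joints at [-1.277, 0.383, 0.044, 1.598, -0.018, 1.161, -0.05], TCP at [0.248, 0.601, 0.242] pointing down, gripper open.
Joint ranges: [-2.61, 2.61], [-0.41, 2.15], [-1.48, 1.57], [0, 2.5], [-1.57, 4.71], [0.05, 1.97], [-2.85, 2.85]. Speed limits (rad/s): [2.79, 2.79, 3.14, 3.14, 3.14, 3.14, 3.14].

INTERFACE

Orientations are given as a rotation vector (axis times angle).
In Python, from rig import get_obs, capture, get_calibration, job_done gives the robot as it stands.
- The arm moves only by the tool drive_tool, never from a script. Its argument "series" is a list of rows, each a list of 2 entries, a list of its own where there are three numbers: the shift along the tool's x, y, z in m, then the turn, a rotation vector about the tool's x, y, z in rad. A call has 1 to 10 rows; each row is the pose to reach, as a shift and turn from the pose commanded when the call began, along the tool's axes at that moment; what a row does not reach only later rows make up. A row lasts 1/8 s, in which the tool goes at most 62.5 mm and 10.7 degrees, less where a joint would pass 70% of its speed; a pose out of reach is approached as far as the arm can. A call with a gripper value outside its range is refused whole. "hand" is the opening, from 0 (shut) to 1 (fully open), set as the call begins (left out, the last holds). The fingers move at their own pace and stop on an object; the grip force is fixed at half the most. Time passes only in rows, so rows that repeat a pose let the fingers close. It gives the time, the measured TCP pose, the force and the opening at its end, in the units of the state.
- get_obs(): the state, without advancing time (a new reading comes with each control period).
- capture(name): name is "scene" or "top"; returns the picture (400x640x3 uint8, red, green, blue); there is no depth.
- get_calibration(name): a dict with "vertical_fov" (degrees; the focal length in pixels is half the picture's height over the tangent of half this angle, whatever the lens; pixels are square), "cx", "cy" (the principal point, pixels), "pose" (4x4, takes a point from camera to world coordinates). Camera axes: x right, y up, looking along -z (the intrinsics and any distortion apply to the point x, -y, -z); pixel columns grow to the right and rows downward; lengths in m; the calibration is good to about 2 mm. A picture is of the moment at which its call begins. get_calibration takes no time and is no camera call.
- job_done(): hands the job in, once; it reports no verdict.
The state is a dict: "t": time; "joints": joint angles; "joint_velocities": joint speeds; "tau": joint torques, N m; "eef_pos": TCP position; "ee_rot": TCP orientation; "contact_force": force on the tool from outside, world axes, zero at the start; "moment": the same for the moment, N m; "finger_gap": finger opening in m.
Only numpy, scipy, OpenCV 4.12 (cv2) and the standard library are available. Lean on these libraries where they do the work, as an engineer would, in place of code of your own. Each camera call takes 0.05 s, during which the arm holds its last target.

## Working session

There is one attempt and no reset: what is moved stays moved. The work goes in short steps, Python scripts to look and compute and a tool call to move; the robot and the scene stay as the last step left them, time stands still between calls to the robot, and variables do not carry over. Pictures are saved under pics/ and viewed, and the job is handed in when it is done.

Besides the shell and the picture viewer there is one more tool, called after "Emit:" as name([rows], argument=value, ...), one row to a line, values as JSON. drive_tool: Moves the arm, as the interface text tells. Its arguments: {"type":"object","properties":{"series":{"type":"array"},"hand":{"type":"number"}},"required":["series"]}

```bash
mkdir -p pics; ls
python3 - <<'E'
from rig import *
import cv2,json
print(get_obs())
for n in("scene","top"):
    c=get_calibration(n);print(n,c)
    cv2.imwrite(f"pics/{n}0.png",cv2.cvtColor(capture(n),cv2.COLOR_RGB2BGR))
E
```

```text
pics
{'t': 0.0, 'joints': array([-1.27680091,  0.38385107,  0.04384648,  1.59956216, -0.01789013,
        1.1611981 , -0.04987852]), 'joint_velocities': array([ 0.00072439, -0.00024937, -0.00093533,  0.0003845 , -0.00081002,
       -0.00225449, -0.00037886]), 'tau': array([-3.48595167e-04, -4.33481991e+01,  1.02442861e+00, -2.49506629e+01,
        1.05933190e-02,  1.14020155e-02,  1.55907799e-05]), 'eef_pos': array([0.24786852, 0.59990241, 0.24088242]), 'ee_rot': array([-0.61128743, -3.08117948,  0.00408608]), 'contact_force': array([ 0.18994967,  0.60498741, -0.55344433]), 'moment': array([0.02678964, 0.02562448, 0.0419062 ]), 'finger_gap': 0.08512967163146783}
scene {'vertical_fov': 55.07232263484141, 'cx': 318.29731068477304, 'cy': 194.48729552353313, 'pose': array([[ 0.72769747, -0.45488358,  0.51335886,  1.0687354 ],
       [ 0.68579245,  0.49567459, -0.5329122 , -0.44373945],
       [-0.01204593,  0.73985649,  0.67265688,  0.72855801],
       [ 0.        ,  0.        ,  0.        ,  1.        ]])}
top {'vertical_fov': 50.08712625748558, 'cx': 325.35785671812374, 'cy': 191.8295085651647, 'pose': array([[ 0.00886841,  0.98107821, -0.19340865,  0.44688713],
       [-0.99958685,  0.00340944, -0.02853968,  0.0498561 ],
       [-0.02734024,  0.19358184,  0.98070311,  0.96405413],
       [ 0.        ,  0.        ,  0.        ,  1.        ]])}
```

View pics/scene0.png

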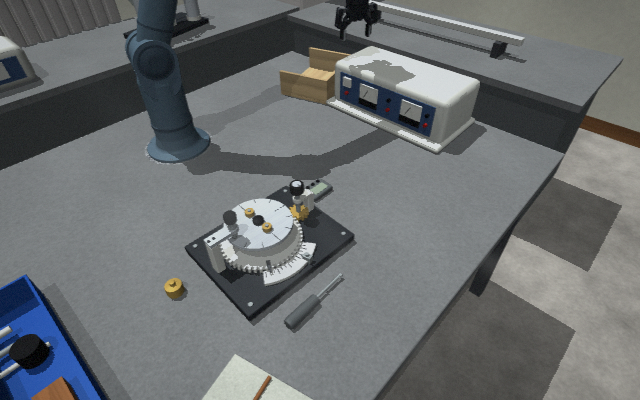

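View pics/top0.png

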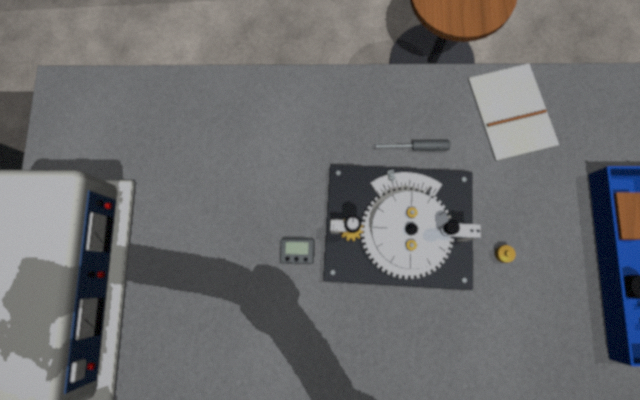

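```bash
cat > h.py <<'E'
import numpy as np,cv2
from rig import *
def K(n):
    c=get_calibration(n);f=200/np.tan(np.radians(c['vertical_fov'])/2);return f,c['cx'],c['cy'],np.array(c['pose'])
def ray(n,u,v):
    f,cx,cy,P=K(n);d=P[:3,:3]@np.array([(u-cx)/f,-(v-cy)/f,-1]);return P[:3,3],d
def onz(n,u,v,z):
    o,d=ray(n,u,v);return o+d*(z-o[2])/d[2]
def proj(n,p):
    f,cx,cy,P=K(n);q=P[:3,:3].T@(np.array(p)-P[:3,3]);return np.array([cx+f*q[0]/-q[2],cy-f*q[1]/-q[2]])
def tri(u1,u2):
    a,d=ray("top",*u1);b,e=ray("scene",*u2);d=d/np.linalg.norm(d);e=e/np.linalg.norm(e)
    s=np.linalg.lstsq(np.c_[d,-e],b-a,rcond=None)[0];p,q=a+s[0]*d,b+s[1]*e;return (p+q)/2,np.linalg.norm(p-q)
def crop(n,x0,y0,x1,y1,k,name,img=None):
    im=capture(n) if img is None else img
    cv2.imwrite("pics/raw_"+name,cv2.cvtColor(im,cv2.COLOR_RGB2BGR))
    c=cv2.resize(cv2.cvtColor(im[y0:y1,x0:x1],cv2.COLOR_RGB2BGR),None,fx=k,fy=k,interpolation=cv2.INTER_CUBIC)
    cv2.imwrite("pics/"+name,c);return im
E
python3 - <<'E'
from h import *
t=cv2.cvtColor(cv2.imread("pics/top0.png"),cv2.COLOR_BGR2RGB);s=cv2.cvtColor(cv2.imread("pics/scene0.png"),cv2.COLOR_BGR2RGB)
crop("top",320,155,480,295,5,"t1.png",t);crop("scene",180,170,360,320,4,"s1.png",s)
print(get_calibration("top").keys())
E
```

```text
dict_keys(['vertical_fov', 'cx', 'cy', 'pose'])
```

View pics/t1.png

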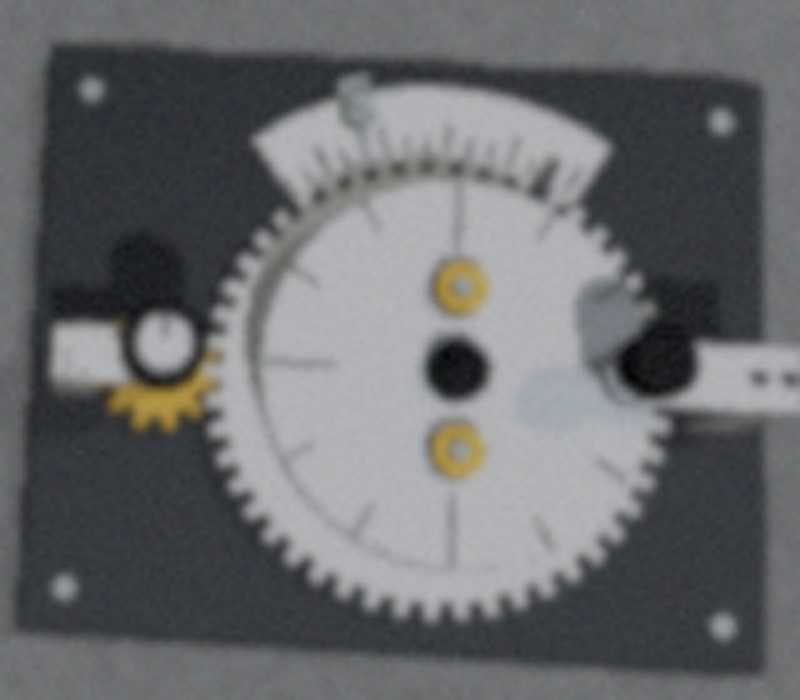

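View pics/s1.png

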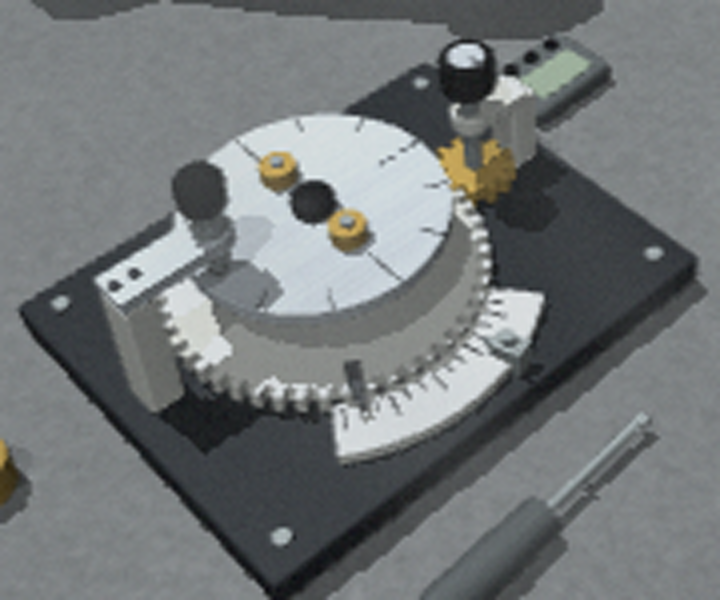

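Run:
```python
from h import *
T=lambda x,y:(320+x/5-.4,155+y/5-.4)
S=lambda x,y:(180+x/4-.4,170+y/4-.4)
kn=onz("top",*T(163,343),.132);pl=onz("top",*T(657,362),.162);dc=onz("top",*T(456,368),.1)
print("knob",kn,"pl",pl,np.linalg.norm((kn-pl)[:2]),"disc",dc)
print("tri knob",tri(T(163,343),S(467,56)),"tri pl (top)",tri(T(657,362),S(200,187)))
for n,c in(("top",[T(52,45),T(762,85),T(762,670),T(15,630)]),("scene",[S(22,308),S(272,598),S(697,262)])):
    P=[onz(n,*q,.026) for q in c]
    for p in P:print(n,p.round(4))
    print([round(np.linalg.norm(P[i]-P[i+1]),4) for i in range(len(P)-1)])
print("spring screw scene S: tl,bl,r",[onz("scene",*S(*q),.028).round(4) for q in((60,302),(281,537),(655,254))])
print("top screws",[onz("top",*T(*q),.028).round(4) for q in((721,626),(721,122),(91,90),(64,588))])
u=(kn-pl)[:2];u/=np.linalg.norm(u);X=np.array([u[1],-u[0]]);o=pl[:2]+66*u/1000
print("origin",o,"yaw",np.arctan2(u[1],u[0])-np.pi/2)
for nm,q,z in(("pointer",T(543,178),.044),("rider",T(357,103),.05),("tongue",T(363,125),.044)):
    p=onz("top",*q,z)[:2]-o;a=p@X,p@u;print(nm,np.hypot(*a),np.degrees(np.arctan2(a[1],a[0])))
for nm,q,z in(("pointer",S(357,402),.044),("rider",S(508,342),.05),("tongue",S(492,352),.044)):
    p=onz("scene",*q,z)[:2]-o;a=p@X,p@u;print(nm,np.hypot(*a),np.degrees(np.arctan2(a[1],a[0])))
```

```text
knob [0.54879763 0.02114257 0.132     ] pl [ 0.53901906 -0.16182001  0.162     ] 0.18322370179253253 disc [ 0.54325342 -0.09774952  0.1       ]
tri knob (array([0.54873926, 0.0211645 , 0.13250672]), np.float64(1.1549103113768116e-05)) tri pl (top) (array([ 0.53977835, -0.16420723,  0.15391259]), np.float64(0.0006021856524243144))
top [0.697  0.0672 0.026 ]
top [ 0.6791 -0.2502  0.026 ]
top [ 0.4239 -0.2357  0.026 ]
top [0.4376 0.0814 0.026 ]
[np.float64(0.3179), np.float64(0.2556), np.float64(0.3173)]
scene [ 0.4253 -0.2359  0.026 ]
scene [ 0.6833 -0.2544  0.026 ]
scene [0.6972 0.0644 0.026 ]
[np.float64(0.2586), np.float64(0.3191)]
spring screw scene S: tl,bl,r [array([ 0.4398, -0.2185,  0.028 ]), array([ 0.6606, -0.2298,  0.028 ]), array([0.6753, 0.0506, 0.028 ])]
top screws [array([ 0.442 , -0.2188,  0.028 ]), array([ 0.6616, -0.2305,  0.028 ]), array([0.6756, 0.0495, 0.028 ]), array([0.4555, 0.0604, 0.028 ])]
origin [ 0.54254145 -0.09591407] yaw -0.053394931135636536
pointer 0.10389606752406613 -26.70331642232123
rider 0.1255891993205016 16.516997515118046
tongue 0.11660408774686586 15.966063901323404
pointer 0.1088099977231006 -28.66394134953066
rider 0.12996034503246726 14.176231338556162
tongue 0.12358861531184663 11.04894599745191
```

```bash
cat >> h.py <<'E'
from scipy.spatial.transform import Rotation as R
def go(p,ydir=None):
    o=get_obs();r=R.from_rotvec(o['ee_rot']);sh=r.inv().apply(np.array(p)-o['eef_pos']);
    M=r.as_matrix();print("pos",o['eef_pos'].round(4),"tooly deg",np.degrees(np.arctan2(M[1,1],M[0,1])).round(2),"z",M[:,2].round(4),"j",o['joints'].round(3),"F",o['contact_force'].round(1),"gap",round(o['finger_gap'],4),"t",round(o['t'],2))
    # turn needed so that tool z is down and tool y at ydir (deg)
    if ydir is not None:
        a=np.radians(ydir);y=np.array([np.cos(a),np.sin(a),0]);z=np.array([0,0,-1.]);x=np.cross(y,z)
        print("turn",(r.inv()*R.from_matrix(np.c_[x,y,z])).as_rotvec().round(4))
    print("shift",sh.round(4))
E
python3 - <<'E'
from h import *
go([.5488,.0212,.2],87)
E
```

```text
pos [0.2479 0.6    0.241 ] tooly deg 67.55 z [-8.0e-04 -2.3e-03 -1.0e+00] j [-1.277  0.384  0.044  1.599 -0.018  1.161 -0.05 ] F [0.6 0.6 0.4] gap 0.0856 t 0.1
turn [-2.400e-03 -3.000e-04 -3.394e-01]
shift [-0.4991 -0.42    0.0421]
```

Emit:
drive_tool([
  [[-0.03,-0.025,0.002],[0,0,-0.02]],
  [[-0.07,-0.06,0.005],[0,0,-0.05]],
  [[-0.115,-0.097,0.01],[0,0,-0.08]],
  [[-0.16,-0.135,0.013],[0,0,-0.11]],
  [[-0.205,-0.173,0.017],[0,0,-0.14]],
  [[-0.25,-0.21,0.02],[0,0,-0.17]],
  [[-0.295,-0.248,0.025],[0,0,-0.2]],
  [[-0.34,-0.286,0.029],[0,0,-0.23]],
  [[-0.385,-0.324,0.032],[0,0,-0.26]],
  [[-0.42,-0.353,0.035],[-0.001,0,-0.29]],
], hand=1)

```text
t: 1.35
eef_pos: [0.5021, 0.1112, 0.207]
ee_rot: [0.162, 3.137, 0.001]
contact_force: [0.0, 0.4, -0.4]
finger_gap: 0.0856
```

Run:
```python
from h import *
go([.5488,.0212,.2],87)
```

```text
pos [0.5021 0.1112 0.207 ] tooly deg 84.09 z [ 0.e+00  5.e-04 -1.e+00] j [-0.625  0.165  0.358  1.972 -0.068  1.016  1.233] F [ 0.   0.4 -0.4] gap 0.0856 t 1.35
turn [ 0.0005  0.     -0.0508]
shift [-0.0557 -0.0847  0.0069]
```

Emit:
drive_tool([
  [[-0.03,-0.045,0.003],[0,0,-0.02]],
  [[-0.05,-0.078,0.006],[0,0,-0.04]],
  [[-0.0555,-0.0847,0.007],[0,0,-0.05]],
  [[-0.0555,-0.0847,0.007],[0,0,-0.05]],
])

```text
t: 1.85
eef_pos: [0.5478, 0.0244, 0.1997]
ee_rot: [-0.083, -3.139, -0.002]
contact_force: [-0.1, 1.4, 0.0]
finger_gap: 0.0857
```

Run:
```python
from h import *
go([.5488,.0212,.113],87)
a=crop("top",310,145,490,300,4,"t2.png");b=crop("scene",200,120,380,300,4,"s2.png")
```

```text
pos [0.5478 0.0244 0.1997] tooly deg 86.98 z [-0.001   0.0012 -1.    ] j [-0.482  0.246  0.416  1.902 -0.117  1.017  1.502] F [-0.1  1.4  0. ] gap 0.0857 t 1.85
turn [ 0.0011 -0.001  -0.0003]
shift [-0.0012 -0.0032  0.0867]
```

View pics/t2.png

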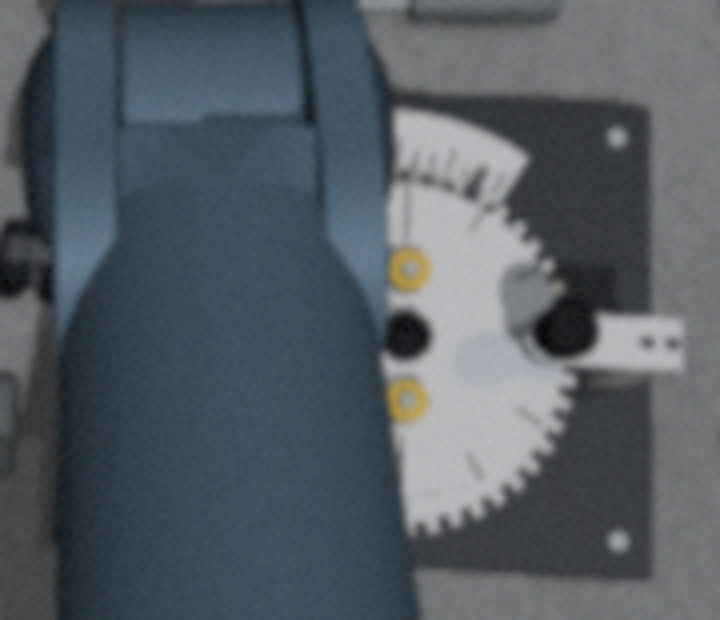

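View pics/s2.png

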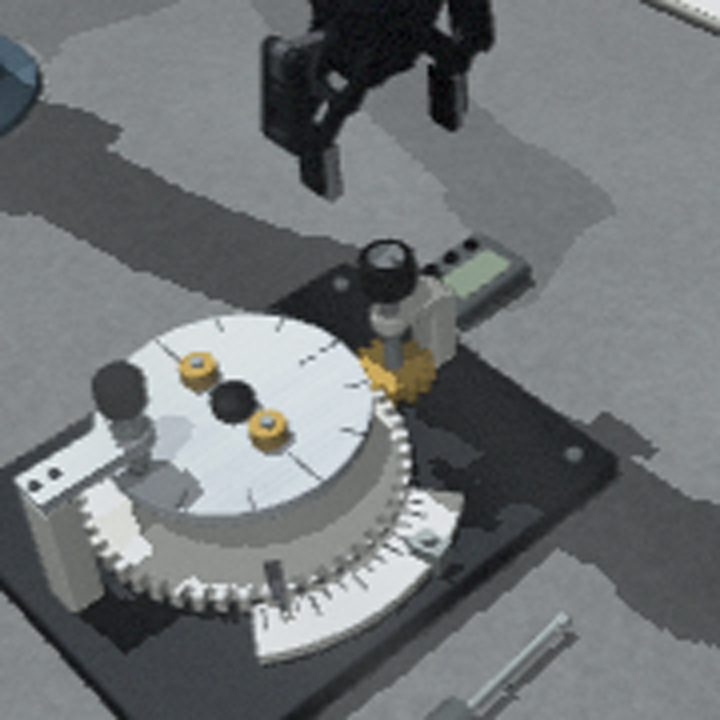

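Emit:
drive_tool([
  [[0,0,0.02],[0,0,0]],
  [[0,0,0.04],[0,0,0]],
  [[0,0,0.05],[0,0,0]],
  [[0,0,0.05],[0,0,0]],
])

```text
t: 2.45
eef_pos: [0.5473, 0.0255, 0.1495]
ee_rot: [-0.078, -3.139, -0.002]
contact_force: [0.5, -0.6, -0.4]
finger_gap: 0.0856
```

Run:
```python
from h import *
go([.5488,.0212,.113],87)
b=crop("scene",200,120,380,300,4,"s3.png")
```

```text
pos [0.5473 0.0255 0.1495] tooly deg 87.14 z [-0.0017  0.0011 -1.    ] j [-0.468  0.312  0.402  1.942 -0.154  0.918  1.532] F [ 0.5 -0.6 -0.4] gap 0.0856 t 2.45
turn [ 0.001  -0.0017  0.0025]
shift [-0.0018 -0.0042  0.0365]
```

View pics/s3.png

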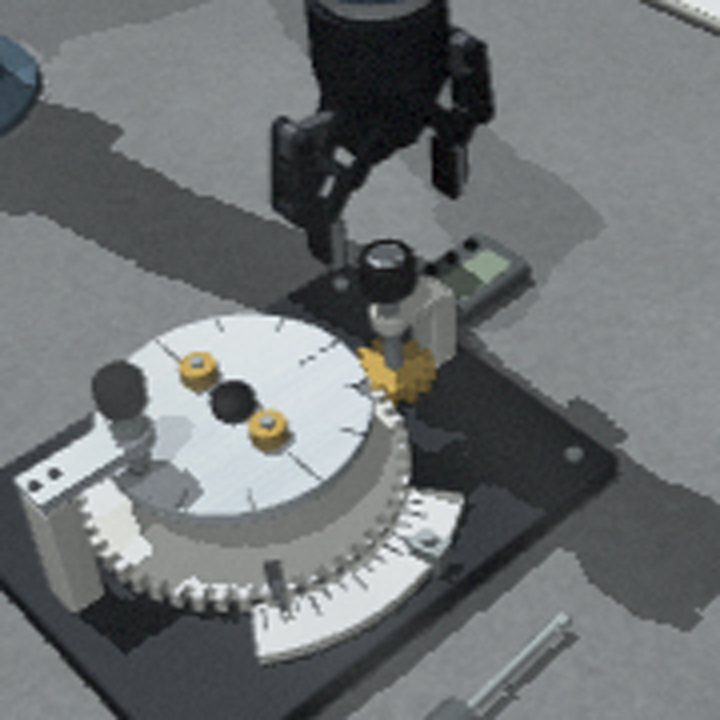

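Emit:
drive_tool([
  [[-0.002,-0.004,0.01],[0,0,0]],
  [[-0.002,-0.004,0.025],[0,0,0]],
  [[-0.002,-0.004,0.036],[0,0,0]],
  [[-0.002,-0.004,0.036],[0,0,0]],
])

```text
t: 3.0
eef_pos: [0.5486, 0.0201, 0.1125]
ee_rot: [-0.081, -3.137, -0.0]
contact_force: [-1.0, -0.3, 0.1]
finger_gap: 0.0857
```

Run:
```python
from h import *
go([.5488,.0212,.112],87)
b=crop("scene",200,120,380,300,4,"s4.png")
```

```text
pos [0.5486 0.0201 0.1125] tooly deg 87.03 z [-3.2e-03  3.0e-04 -1.0e+00] j [-0.444  0.37   0.391  1.961 -0.185  0.848  1.565] F [-1.  -0.3  0.1] gap 0.0857 t 3.0
turn [ 0.0001 -0.0032  0.0005]
shift [-0.0001  0.0011  0.0005]
```

View pics/s4.png

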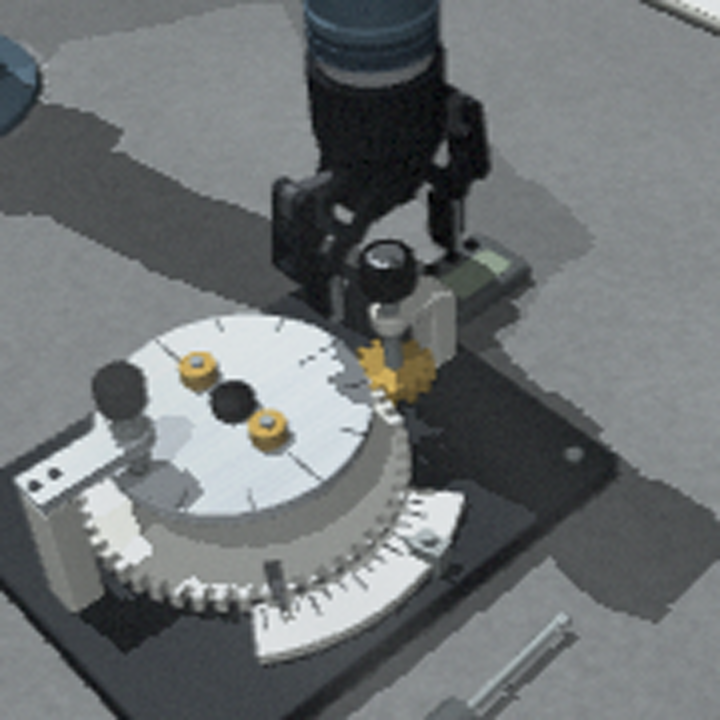

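Run:
```python
from h import *
o=get_obs()['eef_pos']
for z in(.132,.12,.108): print((proj("scene",[o[0],o[1],z])-[200,120])*4)
for s in(-1,1): print((proj("scene",[o[0],o[1]+s*.0428,.114])-[200,120])*4)
```

```text
[384.94125949 256.32305857]
[385.95311131 271.443499  ]
[386.94742228 286.30182057]
[334.46688853 314.41761485]
[435.94180736 245.09757165]
```

Axis coincides with the knob (387,270). Close.

Emit:
drive_tool([
  [[0,0.001,0],[0,-0.003,0]],
  [[0,0.001,0],[0,-0.003,0]],
  [[0,0.001,0],[0,-0.003,0]],
  [[0,0.001,0],[0,-0.003,0]],
  [[0,0.001,0],[0,-0.003,0]],
  [[0,0.001,0],[0,-0.003,0]],
], hand=0)

```text
t: 3.8
eef_pos: [0.5503, 0.02, 0.1151]
ee_rot: [0.082, 3.137, -0.0]
contact_force: [-2.4, -2.5, 5.1]
finger_gap: 0.0326
```

Run:
```python
from h import *
go([.5488,.0212,.112],87)
print(get_obs()['moment'])
```

```text
pos [0.5503 0.02   0.1151] tooly deg 87.01 z [ 3.7e-03 -3.0e-04 -1.0e+00] j [-0.446  0.365  0.393  1.96  -0.183  0.846  1.563] F [-2.4 -2.5  5.1] gap 0.0326 t 3.8
turn [-0.0001  0.0037  0.0002]
shift [0.0016 0.0012 0.0031]
[-0.65415542  0.39081279  0.07945226]
```

Emit:
drive_tool([
  [[0,0,0],[0,0,0.06]],
  [[0,0,0],[0,0,0.18]],
  [[0,0,0],[0,0,0.32]],
  [[0,0,0],[0,0,0.46]],
  [[0,0,0],[0,0,0.6]],
  [[0,0,0],[0,0,0.74]],
  [[0,0,0],[0,0,0.88]],
  [[0,0,0],[0,0,0.96]],
  [[0,0,0],[0,0,1.0]],
  [[0,0,0],[0,0,1.0]],
])

```text
t: 5.05
eef_pos: [0.5489, 0.0177, 0.1151]
ee_rot: [1.58, 2.714, -0.003]
contact_force: [-4.8, -5.5, 9.9]
finger_gap: 0.0328
```

Run:
```python
from h import *
go([.5488,.0212,.112],87)
print(get_obs()['moment'])
b=crop("scene",200,120,380,300,4,"s5.png")
```

```text
pos [0.5489 0.0177 0.1151] tooly deg 29.58 z [ 6.0e-04 -2.2e-03 -1.0e+00] j [-0.617  0.398  0.603  1.969 -0.291  0.86   0.658] F [-4.8 -5.5  9.9] gap 0.0328 t 5.05
turn [-0.0016  0.0017 -1.0021]
shift [0.0031 0.0016 0.0031]
[-1.13226323  1.05697781 -0.05725068]
```

View pics/s5.png

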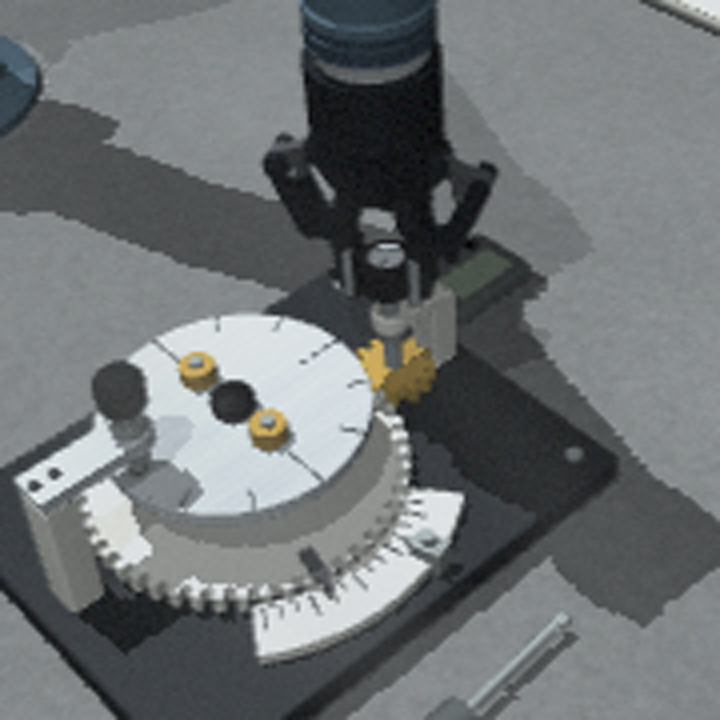

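```bash
cat >> h.py <<'E'
O=np.array([.5427,-.0985]);YAW=-.05
def P(r,deg,z): a=np.radians(deg)+YAW; return [O[0]+r*np.cos(a),O[1]+r*np.sin(a),z]
def ov(raw,out,box,k,angs,z=.044,cam="scene",rs=(.1,.112)):
    im=cv2.imread(raw);x0,y0,x1,y1=box
    c=cv2.resize(im[y0:y1,x0:x1],None,fx=k,fy=k,interpolation=cv2.INTER_CUBIC)
    for a in angs:
        q=[tuple(((proj(cam,P(r,a,z))+.5-[x0,y0])*k).round().astype(int).tolist()) for r in rs]
        cv2.line(c,q[0],q[1],(0,0,255),1);cv2.putText(c,str(a),q[1],0,.4,(255,0,0),1)
    cv2.imwrite(out,c)
E
python3 - <<'E'
from h import *
ov("pics/raw_s5.png","pics/s5o.png",(255,235,325,290),11,[-30,-20,-10,0,10,15,20])
ov("pics/top0.png","pics/t0o.png",(360,160,450,210),8,[-30,-20,-10,0,10,15,20],cam="top")
E
```

```text
(no output)
```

View pics/s5o.png

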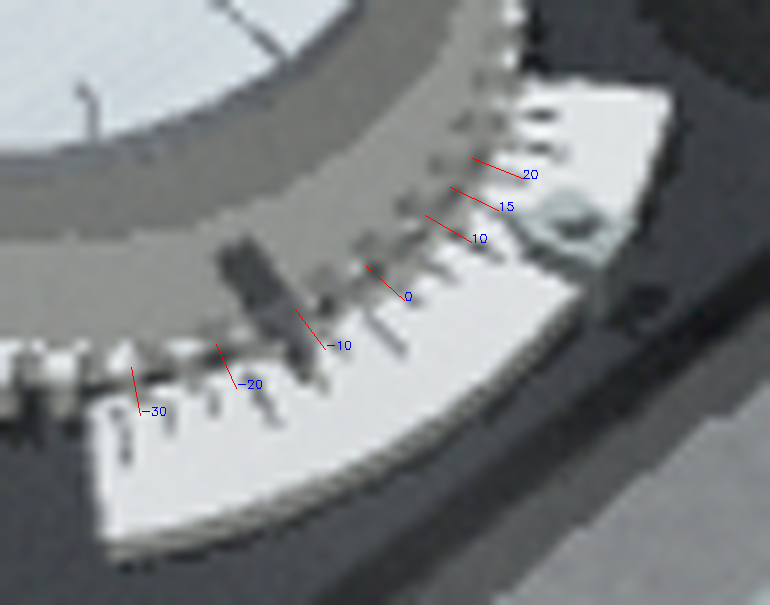

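View pics/t0o.png

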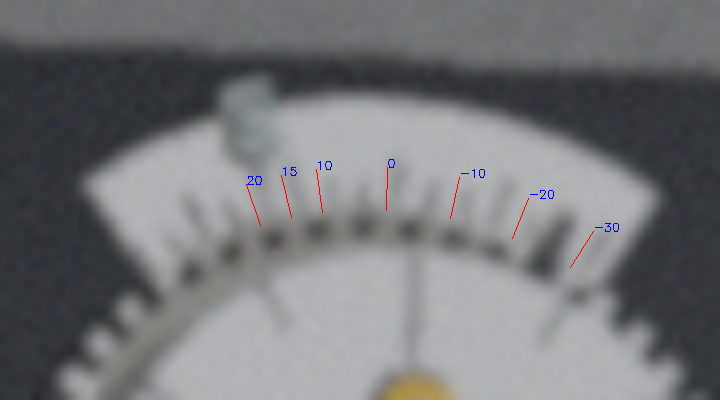

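Run:
```python
from h import *
from scipy.optimize import least_squares
im=cv2.GaussianBlur(cv2.imread("pics/top0.png"),(0,0),.6)
g=im.min(axis=2).astype(np.float32)
pts=[]
for a in np.r_[np.arange(108,255,1.5)]:
    rs=np.arange(.085,.108,.0003)
    uv=np.array([proj("top",P(r,a,.042)) for r in rs],np.float32)
    v=cv2.remap(g,uv[:,0].reshape(1,-1),uv[:,1].reshape(1,-1),cv2.INTER_LINEAR)[0]
    i=np.where(v>120)[0]
    if len(i): pts.append([a,rs[i[-1]],*P(rs[i[-1]],a,.042)[:2]])
pts=np.array(pts);print(pts[::8,:2].round(4))
q=pts[:,2:]
f=least_squares(lambda p:np.hypot(*(q-p[:2]).T)-p[2],[*O,.095],loss='soft_l1',f_scale=.001);print(f.x)
# enlarge views of scale, contrast stretched
for n,raw,b,k in(("top","pics/top0.png",(362,168,445,205),9),("scene","pics/scene0.png",(258,238,322,290),12)):
    i=cv2.imread(raw)[b[1]:b[3],b[0]:b[2]];i=cv2.resize(i,None,fx=k,fy=k,interpolation=cv2.INTER_LANCZOS4).astype(float)
    cv2.imwrite(f"pics/z_{n}.png",np.clip((i-60)*255/150,0,255))
```

```text
Traceback (most recent call last):
  File "h.py", line 10, in proj
    f,cx,cy,P=K(n);q=P[:3,:3].T@(np.array(p)-P[:3,3]);return np.array([cx+f*q[0]/-q[2],cy-f*q[1]/-q[2]])
              ~^^^
  File "h.py", line 4, in K
    c=get_calibration(n);f=200/np.tan(np.radians(c['vertical_fov'])/2);return f,c['cx'],c['cy'],np.array(c['pose'])
ValueError: time passes only in moves, steps and waits
```

```bash
sed -i 's/^def K(n):/from functools import lru_cache\n@lru_cache(None)\ndef K(n):/' h.py
cat > m1.py <<'E'
from h import *
from scipy.optimize import least_squares
im=cv2.GaussianBlur(cv2.imread("pics/top0.png"),(0,0),.6)
g=im.min(axis=2).astype(np.float32)
pts=[]
for a in np.r_[np.arange(108,255,1.5)]:
    rs=np.arange(.085,.108,.0003)
    uv=np.array([proj("top",P(r,a,.042)) for r in rs],np.float32)
    v=cv2.remap(g,uv[:,0].reshape(1,-1),uv[:,1].reshape(1,-1),cv2.INTER_LINEAR)[0]
    i=np.where(v>120)[0]
    if len(i): pts.append([a,rs[i[-1]],*P(rs[i[-1]],a,.042)[:2]])
pts=np.array(pts);print(pts[::8,:2].round(4))
q=pts[:,2:]
f=least_squares(lambda p:np.hypot(*(q-p[:2]).T)-p[2],[*O,.095],loss='soft_l1',f_scale=.001);print(f.x)
for n,raw,b,k in(("top","pics/top0.png",(362,168,445,205),9),("scene","pics/scene0.png",(258,238,322,290),12)):
    i=cv2.imread(raw)[b[1]:b[3],b[0]:b[2]];i=cv2.resize(i,None,fx=k,fy=k,interpolation=cv2.INTER_LANCZOS4).astype(float)
    cv2.imwrite(f"pics/z_{n}.png",np.clip((i-60)*255/150,0,255))
E
python3 m1.py
```

```text
[[1.08e+02 9.34e-02]
 [1.20e+02 9.79e-02]
 [1.32e+02 9.31e-02]
 [1.44e+02 9.70e-02]
 [1.56e+02 9.64e-02]
 [1.68e+02 9.40e-02]
 [1.80e+02 9.82e-02]
 [1.92e+02 9.37e-02]
 [2.04e+02 9.76e-02]
 [2.16e+02 9.70e-02]
 [2.28e+02 9.55e-02]
 [2.40e+02 9.91e-02]
 [2.52e+02 9.43e-02]]
[ 0.5428506  -0.09923015  0.09635038][ WARN:0@0.660] global loadsave.cpp:1063 imwrite_ Unsupported depth image for selected encoder is fallbacked to CV_8U.
```

View pics/z_top.png

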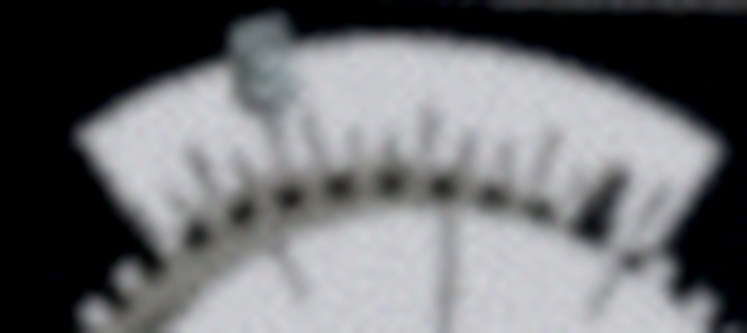

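View pics/z_scene.png

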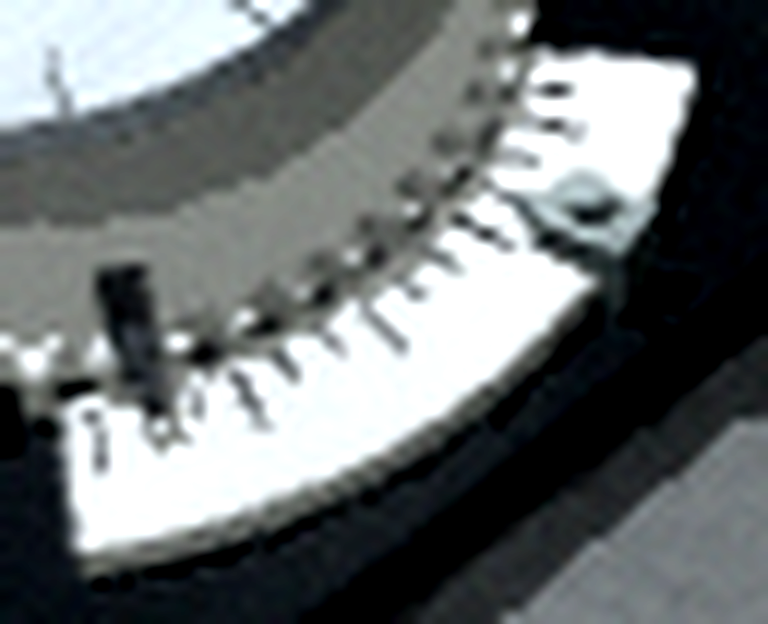

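```bash
sed -i 's/^O=.*YAW/O=np.array([.54285,-.0992]);YAW/' h.py
python3 - <<'E'
from h import *
def ang(n,u,v,z):
    p=onz(n,u,v,z)[:2]-O;return round(np.hypot(*p)*1000,1),round(np.degrees(np.arctan2(p[1],p[0])-YAW),2)
for nm,x,y,z in(("A",655,205,.042),("ptr",607,195,.044),("B",545,155,.042),("C",430,125,.042),("D",315,135,.042),("tongue",271,105,.044),("tong/tick",276,140,.044),("body",262,62,.05),("E",198,170,.042)):
    print("top",nm,ang("top",362+x/9-.44,168+y/9-.44,z))
for nm,x,y,z in(("A",100,440,.042),("ptr",150,395,.044),("B",255,400,.042),("C",385,325,.042),("D",487,227,.042),("tongue",512,197,.044),("body",585,207,.05),("E",560,127,.042)):
    print("scene",nm,ang("scene",258+x/12-.46,238+y/12-.46,z))
E
```

```text
top A (np.float64(109.3), np.float64(-31.7))
top ptr (np.float64(104.8), np.float64(-25.7))
top B (np.float64(108.5), np.float64(-16.48))
top C (np.float64(110.1), np.float64(-1.46))
top D (np.float64(109.0), np.float64(13.27))
top tongue (np.float64(118.2), np.float64(17.81))
top tong/tick (np.float64(109.5), np.float64(18.46))
top body (np.float64(127.9), np.float64(17.91))
top E (np.float64(109.6), np.float64(29.01))
scene A (np.float64(114.5), np.float64(-31.54))
scene ptr (np.float64(108.6), np.float64(-26.23))
scene B (np.float64(115.5), np.float64(-17.21))
scene C (np.float64(114.3), np.float64(-3.11))
scene D (np.float64(112.4), np.float64(11.54))
scene tongue (np.float64(113.3), np.float64(15.16))
scene body (np.float64(129.3), np.float64(15.6))
scene E (np.float64(112.9), np.float64(25.54))
```

Emit:
drive_tool([
  [[0,0,-0.001],[0,0,0.06]],
  [[0,0,-0.002],[0,0,0.18]],
  [[0,0,-0.002],[0,0,0.32]],
  [[0,0,-0.002],[0,0,0.46]],
  [[0,0,-0.002],[0,0,0.6]],
  [[0,0,-0.002],[0,0,0.74]],
  [[0,0,-0.002],[0,0,0.88]],
  [[0,0,-0.002],[0,0,0.96]],
  [[0,0,-0.002],[0,0,1.0]],
  [[0,0,-0.002],[0,0,1.0]],
])

```text
t: 6.35
eef_pos: [0.5462, 0.0177, 0.1152]
ee_rot: [2.689, 1.625, -0.008]
contact_force: [-6.5, -4.2, 3.5]
finger_gap: 0.0323
```

```bash
cat > z.py <<'E'
import sys
from h import *
go([.5488,.0212,.112],87);print(get_obs()['moment'].round(2))
n=sys.argv[1];b=crop("scene",200,120,380,300,4,f"s{n}.png")
x0,y0,x1,y1=258,238,322,290
i=cv2.cvtColor(b,cv2.COLOR_RGB2BGR)[y0:y1,x0:x1];i=cv2.resize(i,None,fx=12,fy=12,interpolation=cv2.INTER_LANCZOS4).astype(float)
cv2.imwrite(f"pics/z{n}.png",np.clip((i-60)*255/150,0,255).astype(np.uint8))
E
python3 z.py 6
```

```text
pos [0.5462 0.0177 0.1152] tooly deg -27.71 z [-0.0045 -0.0028 -1.    ] j [-0.793  0.46   0.828  1.979 -0.43   0.892 -0.222] F [-6.5 -4.2  3.5] gap 0.0323 t 6.35
turn [-6.3000e-03  2.0000e-04 -2.0021e+00]
shift [0.0043 0.0006 0.0031]
[-1.16  1.23 -0.08]
```

View pics/z6.png

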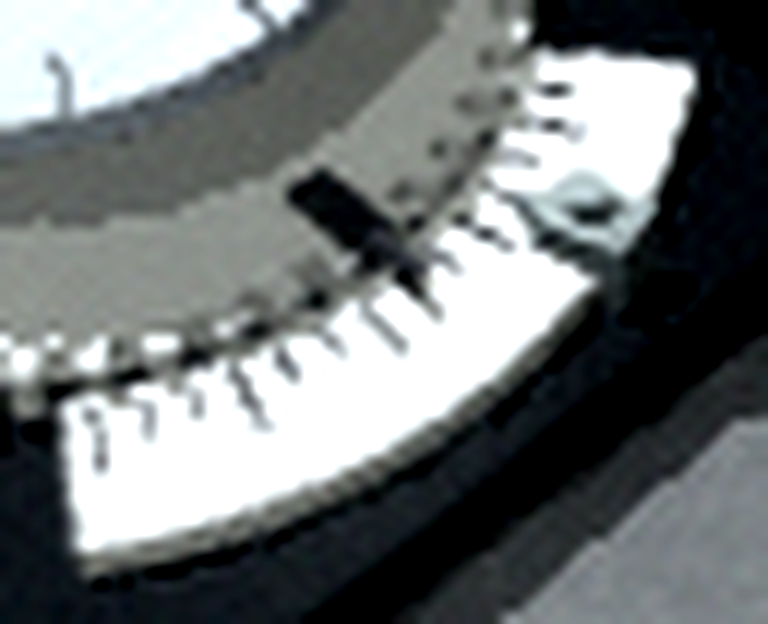

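View pics/s6.png

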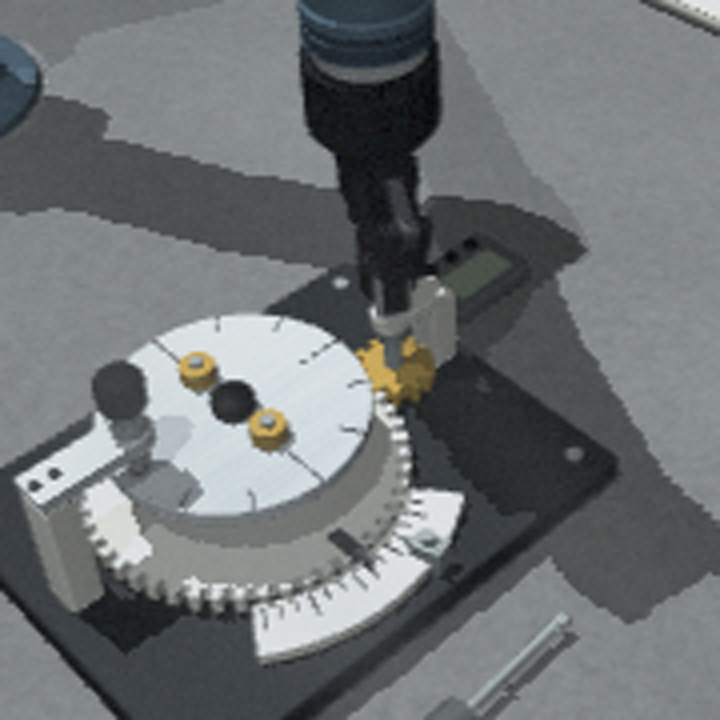

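Emit:
drive_tool([
  [[0,0,0],[0,0,0.06]],
  [[0,0,0],[0,0,0.18]],
  [[0,0,0],[0,0,0.32]],
  [[0,0,0],[0,0,0.46]],
  [[0,0,0],[0,0,0.6]],
  [[0,0,0],[0,0,0.72]],
  [[0,0,0],[0,0,0.82]],
  [[0,0,0],[0,0,0.88]],
  [[0,0,0],[0,0,0.9]],
  [[0,0,0],[0,0,0.9]],
])

```text
t: 7.65
eef_pos: [0.5448, 0.0196, 0.1151]
ee_rot: [-3.126, -0.295, 0.013]
contact_force: [-10.1, -3.0, 7.1]
finger_gap: 0.0324
```

```bash
python3 z.py 7
```

```text
pos [0.5448 0.0196 0.1151] tooly deg -79.22 z [-8.2e-03  7.0e-04 -1.0e+00] j [-0.939  0.56   1.035  1.984 -0.597  0.949 -0.981] F [-10.1  -3.    7.1] gap 0.0324 t 7.65
turn [-1.190e-02 -1.900e-03 -2.901e+00]
shift [ 0.0043 -0.0008  0.0031]
[-0.5   1.96 -0.08]
```

View pics/z7.png

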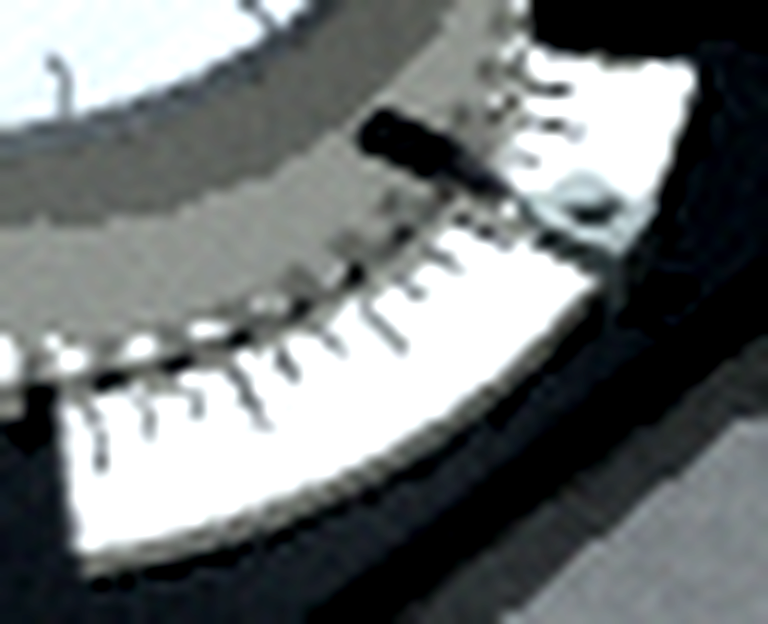

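Emit:
drive_tool([
  [[-0.002,0,-0.001],[0,0,0]],
  [[-0.004,0,-0.002],[0,0,0]],
  [[-0.004,0,-0.002],[0,0,0]],
])

```text
t: 8.07
eef_pos: [0.5445, 0.0197, 0.1154]
ee_rot: [3.125, 0.297, 0.003]
contact_force: [4.4, -4.8, -18.6]
finger_gap: 0.0325
```

Emit:
drive_tool([
  [[0,0,0],[0,0,0]],
  [[0,0,0],[0,0,0]],
  [[0,0,0],[0,0,0]],
  [[0,0,0],[0,0,0]],
  [[0,0,-0.02],[0,0,0]],
  [[0,0,-0.06],[0,0,0]],
], hand=1)

```text
t: 8.82
eef_pos: [0.5449, 0.0204, 0.1787]
ee_rot: [-3.127, -0.297, -0.001]
contact_force: [1.1, -0.1, 1.0]
finger_gap: 0.0853
```

Emit:
drive_tool([
  [[0,-0.05,-0.02],[0,0,0]],
  [[0,-0.1,-0.02],[0,0,0]],
  [[0,-0.15,-0.02],[0,0,0]],
  [[0,-0.2,-0.02],[0,0,0]],
  [[0,-0.25,-0.02],[0,0,0]],
])

```text
t: 9.45
eef_pos: [0.4987, 0.2677, 0.1999]
ee_rot: [-3.125, -0.297, -0.008]
contact_force: [0.5, -1.2, -0.2]
finger_gap: 0.0854
```

```bash
python3 z.py 8
python3 - <<'E'
from h import *
b=crop("top",310,145,490,300,4,"t8.png")
x0,y0,x1,y1=362,168,445,205
i=cv2.cvtColor(b,cv2.COLOR_RGB2BGR)[y0:y1,x0:x1];i=cv2.resize(i,None,fx=9,fy=9,interpolation=cv2.INTER_LANCZOS4).astype(float)
cv2.imwrite("pics/zt8.png",np.clip((i-60)*255/150,0,255).astype(np.uint8))
E
```

```text
pos [0.4987 0.2677 0.1999] tooly deg -79.13 z [ 0.0047  0.0024 -1.    ] j [-1.482  0.497  1.166  1.886 -0.515  1.098 -1.496] F [ 0.5 -1.2 -0.2] gap 0.0854 t 9.45
turn [ 0.0071 -0.0031 -2.8996]
shift [0.0022 0.2516 0.0876]
[-0.02 -0.03  0.01]
```

View pics/zt8.png

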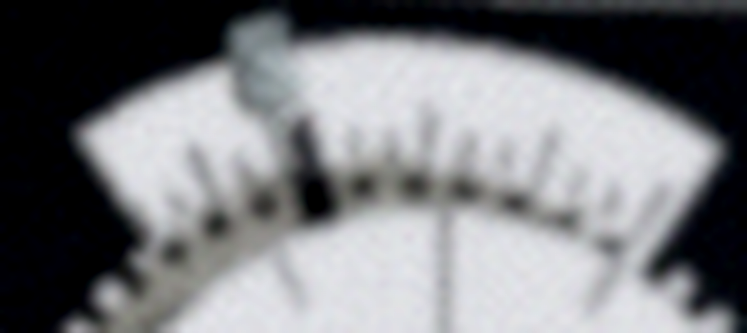

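View pics/z8.png

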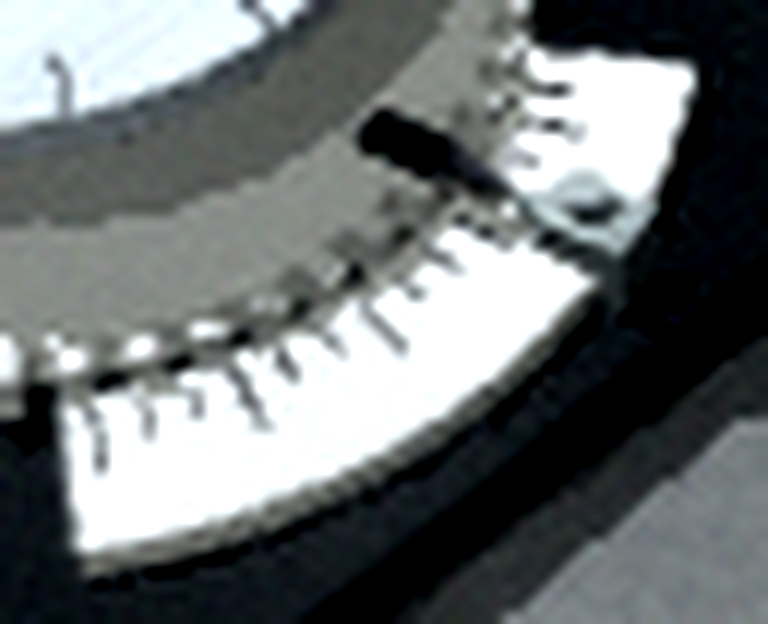

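View pics/t8.png

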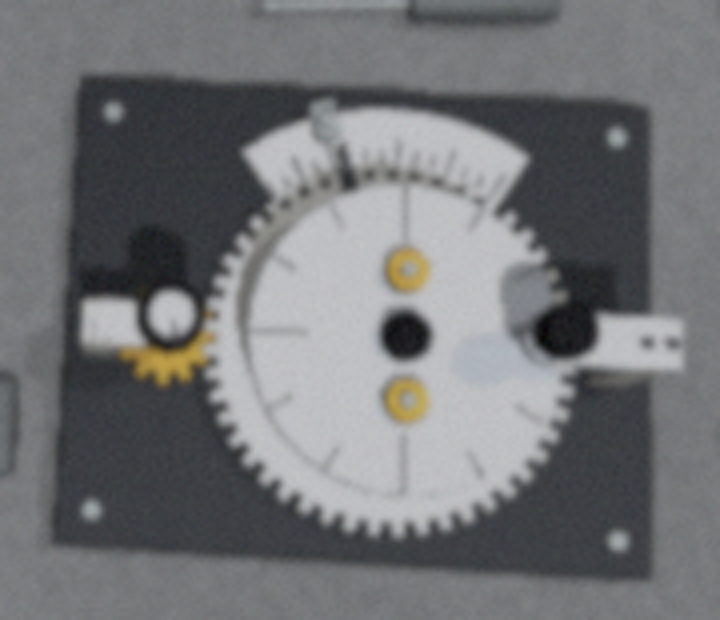

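```bash
cat > m2.py <<'E'
import sys
from h import *
# angle profiles at given radii in top image: darkness for pointer, and rider colour
raw=sys.argv[1];im=cv2.imread(raw).astype(np.float32)
cam=sys.argv[2] if len(sys.argv)>2 else "top"
g=im.mean(axis=2);col=im[...,0]-im[...,2]
for r,z in((.100,.044),(.104,.044),(.108,.044),(.111,.044),(.116,.044),(.119,.044),(.122,.044),(.128,.046),(.132,.046)):
    A=np.arange(4,28,.25);uv=np.array([proj(cam,P(r,a,z)) for a in A],np.float32)
    s=lambda q:cv2.remap(q,uv[:,0].reshape(1,-1),uv[:,1].reshape(1,-1),cv2.INTER_CUBIC)[0]
    v=s(g);d=np.clip(np.percentile(v,80)-v-25,0,None)
    c=(d*A).sum()/max(d.sum(),1e-6)
    print(r,"dark centroid",round(c,2),"min",A[v.argmin()],v.min().round(),v.max().round())
    print("   ",v[::4].round().astype(int).tolist())
E
echo now; python3 m2.py pics/raw_t8.png; echo before; python3 m2.py pics/top0.png
```

```text
now
0.1 dark centroid 15.88 min 15.75 80.0 159.0
    [141, 147, 151, 152, 152, 152, 158, 157, 146, 123, 96, 83, 81, 90, 106, 122, 133, 136, 132, 127, 131, 145, 155, 158]
0.104 dark centroid 15.69 min 15.25 91.0 185.0
    [160, 170, 177, 178, 168, 165, 177, 185, 179, 154, 115, 91, 101, 118, 134, 152, 169, 176, 171, 155, 150, 162, 176, 176]
0.108 dark centroid 15.63 min 15.5 92.0 190.0
    [177, 183, 187, 184, 174, 175, 185, 190, 180, 156, 122, 95, 98, 124, 146, 158, 176, 187, 186, 178, 169, 176, 184, 179]
0.111 dark centroid 15.69 min 15.25 108.0 194.0
    [191, 193, 194, 191, 190, 188, 190, 192, 184, 162, 128, 109, 118, 135, 148, 160, 178, 189, 189, 186, 187, 189, 189, 180]
0.116 dark centroid 17.86 min 18.25 141.0 194.0
    [191, 191, 194, 193, 193, 192, 194, 192, 191, 181, 169, 163, 159, 152, 141, 145, 161, 175, 188, 191, 191, 192, 193, 190]
0.119 dark centroid 18.43 min 19.0 134.0 195.0
    [191, 193, 194, 192, 191, 192, 191, 189, 191, 187, 175, 161, 153, 146, 139, 134, 137, 153, 178, 190, 192, 194, 191, 193]
0.122 dark centroid 18.94 min 20.25 131.0 194.0
    [193, 192, 191, 191,
[... 1286 characters left out ...]
, 178, 179, 175]
0.119 dark centroid 18.5 min 19.0 122.0 183.0
    [178, 179, 179, 178, 177, 178, 180, 181, 177, 173, 166, 151, 143, 137, 128, 122, 127, 144, 167, 177, 180, 183, 179, 178]
0.122 dark centroid 18.97 min 20.0 123.0 182.0
    [179, 178, 179, 180, 180, 178, 178, 179, 178, 171, 161, 152, 143, 142, 141, 132, 123, 132, 156, 175, 179, 181, 182, 181]
0.128 dark centroid 19.56 min 19.75 114.0 174.0
    [169, 170, 171, 171, 166, 165, 166, 164, 166, 164, 159, 153, 151, 146, 136, 119, 115, 132, 159, 170, 169, 172, 169, 169]
0.132 dark centroid 0.0 min 10.25 98.0 133.0
    [101, 104, 107, 110, 105, 102, 99, 99, 102, 103, 114, 126, 129, 133, 129, 122, 111, 103, 105, 107, 109, 111, 109, 115]
```

Run:
```python
from h import *
for n,raw,b,k in(("a","pics/scene0.png",(288,242,320,270),24),("b","pics/raw_s8.png",(288,242,320,270),24),("c","pics/top0.png",(376,166,406,190),25),("d","pics/raw_t8.png",(376,166,406,190),25)):
    i=cv2.imread(raw)[b[1]:b[3],b[0]:b[2]];cv2.imwrite(f"pics/r{n}.png",cv2.resize(i,None,fx=k,fy=k,interpolation=cv2.INTER_CUBIC))
```

```text
(no output)
```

View pics/ra.png

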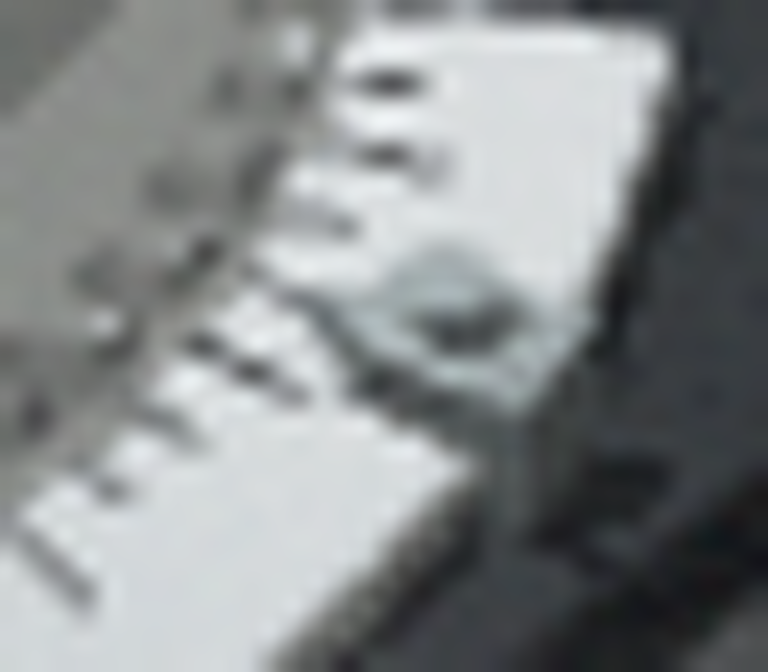

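View pics/rb.png

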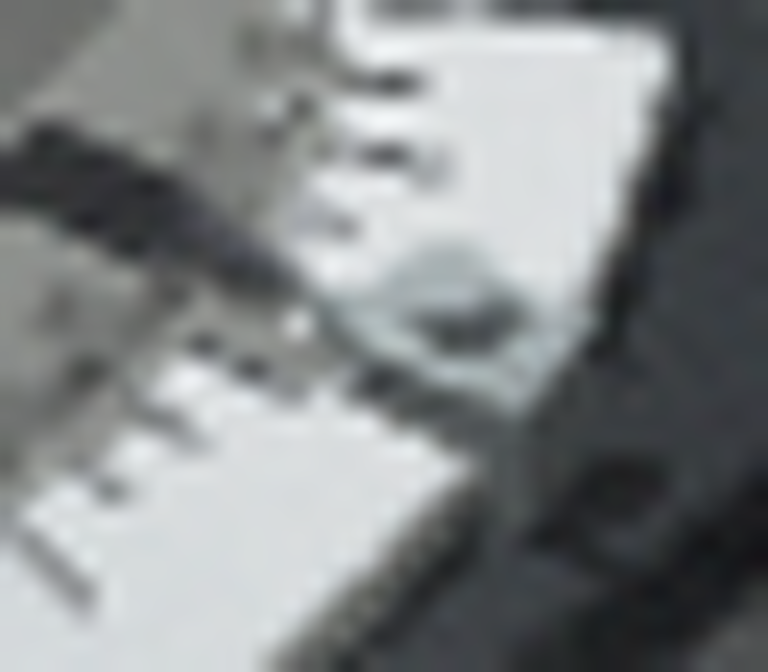

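View pics/rc.png

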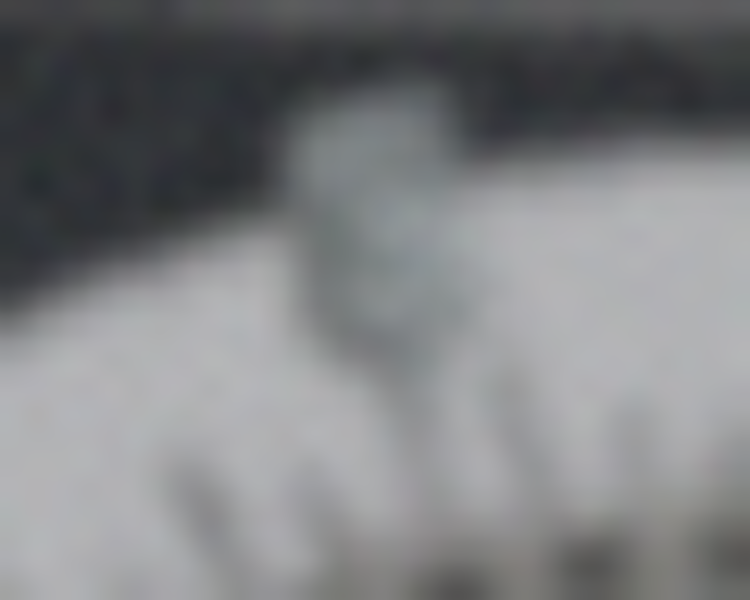

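View pics/rd.png

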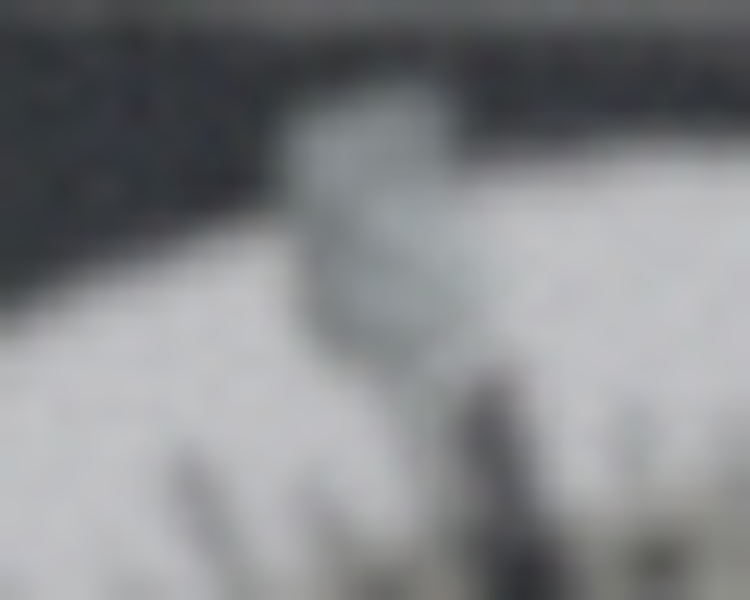

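Run:
```python
from h import *
go([.548,.0208,.19],-79)
```

```text
pos [0.497  0.2748 0.1991] tooly deg -78.41 z [ 0.0035  0.0044 -1.    ] j [-1.486  0.499  1.158  1.882 -0.518  1.098 -1.494] F [-0.4  0.3  0.1] gap 0.0854 t 9.55
turn [-0.0037 -0.0043  0.0102]
shift [-0.0011  0.2591  0.0081]
```

Emit:
drive_tool([
  [[0,0.04,0],[0,0,0]],
  [[0,0.1,0],[0,0,0]],
  [[0,0.16,0],[0,0,0]],
  [[0,0.22,0.004],[0,0,0]],
  [[-0.001,0.25,0.008],[0,0,0]],
  [[-0.001,0.259,0.03],[0,0,0]],
  [[-0.001,0.259,0.04],[0,0,0]],
  [[-0.001,0.259,0.04],[0,0,0]],
])

```text
t: 10.55
eef_pos: [0.5463, 0.012, 0.158]
ee_rot: [-3.127, -0.299, -0.003]
contact_force: [0.5, -0.1, 0.2]
finger_gap: 0.0851
```

Run:
```python
from h import *
go([.548,.0208,.114],-79)
```

```text
pos [0.5463 0.012  0.158 ] tooly deg -79.08 z [ 0.002  0.001 -1.   ] j [-0.985  0.496  1.104  1.963 -0.529  1.006 -1.013] F [ 0.5 -0.1  0.2] gap 0.0851 t 10.55
turn [-0.0006 -0.0021 -0.0015]
shift [ 0.0033 -0.0083  0.044 ]
```

Emit:
drive_tool([
  [[0.002,-0.005,0.005],[0,0,0]],
  [[0.003,-0.008,0.02],[0,0,0]],
  [[0.003,-0.008,0.035],[0,0,0]],
  [[0.003,-0.008,0.043],[0,0,0]],
  [[0.003,-0.008,0.043],[0,0,0]],
])

```text
t: 11.18
eef_pos: [0.5474, 0.0195, 0.1141]
ee_rot: [3.127, 0.297, 0.002]
contact_force: [-0.7, -0.1, 0.5]
finger_gap: 0.0851
```

Run:
```python
from h import *
go([.548,.0208,.114],-79)
```

```text
pos [0.5474 0.0195 0.1141] tooly deg -79.16 z [ 0.0012  0.     -1.    ] j [-0.937  0.559  1.031  1.985 -0.6    0.938 -0.979] F [-0.7 -0.1  0.5] gap 0.0851 t 11.18
turn [ 0.0002 -0.0012 -0.0027]
shift [ 0.0008 -0.0012  0.0001]
```

Close, then turn 0.19.

Emit:
drive_tool([
  [[0,-0.001,0],[0,0,0]],
  [[0,-0.001,0],[0,0,0]],
  [[0,-0.001,0],[0,0,0]],
  [[0,-0.001,0],[0,0,0]],
  [[0,-0.001,0],[0,0,0]],
  [[0,-0.001,0],[0,0,0]],
], hand=0)

```text
t: 11.92
eef_pos: [0.5486, 0.0203, 0.1159]
ee_rot: [-3.127, -0.297, -0.007]
contact_force: [-1.3, -0.4, 5.7]
finger_gap: 0.0324
```

```bash
python3 z.py 9
```

```text
pos [0.5486 0.0203 0.1159] tooly deg -79.14 z [ 4.2e-03  5.0e-04 -1.0e+00] j [-0.94   0.557  1.033  1.984 -0.599  0.938 -0.981] F [-1.3 -0.4  5.7] gap 0.0324 t 11.93
turn [ 6.1000e-03 -3.0000e-04 -2.8997e+00]
shift [ 0.0004 -0.0009  0.0039]
[-0.29  0.27  0.05]
```

Emit:
drive_tool([
  [[0,0,0],[0,0,0.05]],
  [[0,0,0],[0,0,0.12]],
  [[0,0,0],[0,0,0.17]],
  [[0,0,0],[0,0,0.19]],
  [[0,0,0],[0,0,0.19]],
])

```text
t: 12.6
eef_pos: [0.5486, 0.0201, 0.1159]
ee_rot: [-3.141, 0.002, -0.007]
contact_force: [-0.9, -0.2, 5.8]
finger_gap: 0.0323
```

```bash
python3 z.py 10
python3 - <<'E'
from h import *
for n in("9","10"):
    i=cv2.imread(f"pics/raw_s{n}.png")[242:270,288:320];cv2.imwrite(f"pics/r{n}.png",cv2.resize(i,None,fx=24,fy=24,interpolation=cv2.INTER_CUBIC))
E
```

```text
pos [0.5486 0.0201 0.1159] tooly deg -90.06 z [ 4.2e-03  1.0e-04 -1.0e+00] j [-0.966  0.585  1.076  1.985 -0.638  0.954 -1.138] F [-0.9 -0.2  5.8] gap 0.0323 t 12.6
turn [ 6.5000e-03 -3.0000e-04 -3.0902e+00]
shift [ 0.0002 -0.0011  0.0039]
[-0.4   0.28 -0.07]
```

View pics/r10.png

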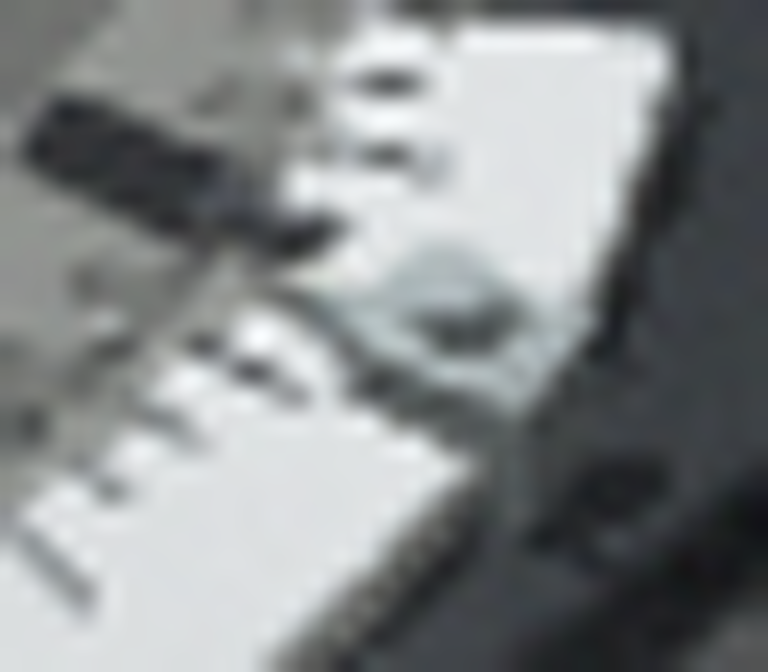

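Run:
```python
from h import *
T=lambda x,y:(362+x/9-.44,168+y/9-.44)
S=lambda x,y:(258+x/12-.46,238+y/12-.46)
def rep(nm,a,b):
    p,e=tri(a,b);q=p[:2]-O;print(nm,p.round(4),"err",round(e*1000,2),"r",np.hypot(*q).round(4),"ang",np.degrees(np.arctan2(q[1],q[0])-YAW).round(2))
rep("A",T(655,205),S(100,440))
rep("B",T(545,155),S(255,400))
rep("C",T(430,125),S(385,325))
rep("E",T(198,170),S(560,127))
rep("cornerL",T(75,132),S(692,65)); rep("cornerR",T(722,148),S(80,555))
rep("rider body",T(262,62),S(585,207))
rep("ptr0",T(620,175),S(157,410))
rep("ptr8",T(302,122),S(508,195))
```

```text
A [ 0.634  -0.1621  0.0371] err 0.57 r 0.1108 ang -31.74
B [ 0.6469 -0.1362  0.0352] err 0.87 r 0.1104 ang -16.68
C [ 0.6536 -0.1085  0.037 ] err 0.38 r 0.1111 ang -1.94
E [ 0.6427 -0.0517  0.035 ] err 0.03 r 0.1105 ang 28.31
cornerL [ 0.6514 -0.0224  0.0353] err 1.92 r 0.133 ang 38.14
cornerR [ 0.6488 -0.1797  0.0344] err 0.23 r 0.1331 ang -34.38
rider body [ 0.6668 -0.0674  0.0454] err 2.01 r 0.128 ang 17.27
ptr0 [ 0.6402 -0.1528  0.0426] err 0.24 r 0.1112 ang -25.98
ptr8 [ 0.6529 -0.0758  0.0446] err 0.63 r 0.1125 ang 14.86
```

Run:
```python
from h import *
def ang(n,u,v,z):
    p=onz(n,u,v,z)[:2]-O;return round(np.hypot(*p)*1000,1),round(np.degrees(np.arctan2(p[1],p[0])-YAW),2)
S=lambda x,y:(288+x/24-.48,242+y/24-.48)
print("now ptr tip",ang("scene",*S(325,232),.044),ang("scene",*S(240,205),.044),ang("scene",*S(120,155),.044))
print("prev ptr tip",ang("scene",*S(285,285),.044),ang("scene",*S(150,205),.044))
for z in(.038,.041,.044):print("tongue",ang("scene",*S(320,305),z),ang("scene",*S(290,285),z))
for z in(.044,.047,.05):print("body",ang("scene",*S(465,325),z))
Tt=lambda x,y:(376+x/25-.48,166+y/25-.48)
for z in(.038,.041,.044):print("top tongue",ang("top",*Tt(418,400),z),ang("top",*Tt(430,460),z))
for z in(.044,.047,.05):print("top body",ang("top",*Tt(390,260),z),ang("top",*Tt(375,130),z))
print("top ptr prev",ang("top",*Tt(495,400),.044),ang("top",*Tt(508,460),.044))
```

```text
now ptr tip (np.float64(110.9), np.float64(19.16)) (np.float64(102.0), np.float64(18.75)) (np.float64(88.7), np.float64(18.84))
prev ptr tip (np.float64(110.9), np.float64(15.38)) (np.float64(94.4), np.float64(16.39))
tongue (np.float64(112.2), np.float64(17.21)) (np.float64(108.5), np.float64(17.59))
tongue (np.float64(113.6), np.float64(16.2)) (np.float64(109.8), np.float64(16.53))
tongue (np.float64(115.0), np.float64(15.2)) (np.float64(111.3), np.float64(15.5))
body (np.float64(128.2), np.float64(17.4))
body (np.float64(129.5), np.float64(16.5))
body (np.float64(130.8), np.float64(15.61))
top tongue (np.float64(114.0), np.float64(17.37)) (np.float64(108.5), np.float64(17.61))
top tongue (np.float64(113.5), np.float64(17.65)) (np.float64(108.0), np.float64(17.9))
top tongue (np.float64(112.9), np.float64(17.92)) (np.float64(107.5), np.float64(18.19))
top body (np.float64(125.7), np.float64(17.39)) (np.float64(137.3), np.float64(16.59))
top body (np.float64(125.1), np.float64(17.64)) (np.float64(136.7), np.float64(16.82))
top body (np.float64(124.5), np.float64(17.9)) (np.float64(136.1), np.float64(17.05))
top ptr prev (np.float64(111.4), np.float64(14.58)) (np.float64(105.9), np.float64(14.63))
```

Emit:
drive_tool([
  [[0,0,0],[0,0,0]],
  [[0,0,0],[0,0,0]],
  [[0,0,0],[0,0,0]],
  [[0,0,0],[0,0,0]],
  [[0,0,-0.02],[0,0,0]],
  [[0,0,-0.05],[0,0,0]],
  [[0,-0.04,-0.06],[0,0,0]],
  [[0,-0.1,-0.06],[0,0,0]],
  [[0,-0.16,-0.06],[0,0,0]],
  [[0,-0.22,-0.06],[0,0,0]],
], hand=1)

```text
t: 13.9
eef_pos: [0.5484, 0.2429, 0.1772]
ee_rot: [-3.14, 0.001, -0.008]
contact_force: [1.0, 0.3, -0.3]
finger_gap: 0.085
```

```bash
python3 z.py 11
python3 - <<'E'
from h import *
b=crop("top",310,145,490,300,4,"t11.png")
i=cv2.imread("pics/raw_t11.png")[166:190,376:406];cv2.imwrite("pics/re.png",cv2.resize(i,None,fx=25,fy=25,interpolation=cv2.INTER_CUBIC))
i=cv2.imread("pics/raw_s11.png")[242:270,288:320];cv2.imwrite("pics/rf.png",cv2.resize(i,None,fx=24,fy=24,interpolation=cv2.INTER_CUBIC))
E
```

```text
pos [0.5484 0.2429 0.1772] tooly deg -90.02 z [ 0.0053  0.002  -1.    ] j [-1.331  0.611  1.131  1.823 -0.619  1.109 -1.549] F [ 1.   0.3 -0.3] gap 0.085 t 13.9
turn [ 0.0081 -0.0033 -3.0895]
shift [1.000e-04 2.219e-01 6.480e-02]
[-0.02 -0.03 -0.02]
```

View pics/re.png

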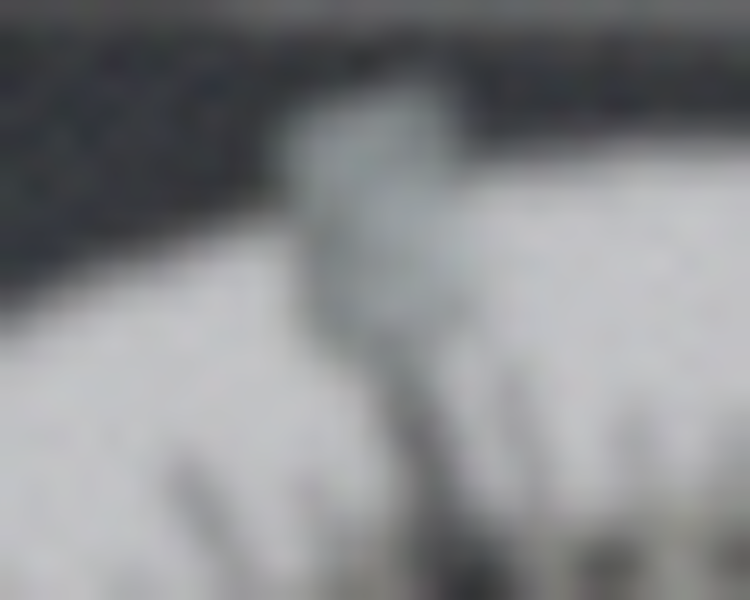

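View pics/rf.png

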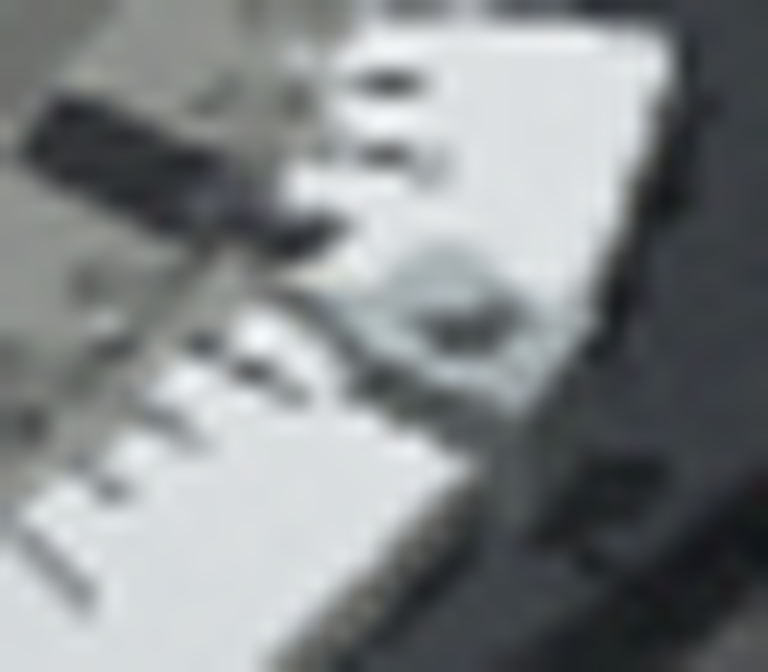

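```bash
cat > m3.py <<'E'
from h import *
A=np.arange(6,30,.1)
def prof(raw,cam,r,z,mode):
    im=cv2.imread(raw).astype(np.float32);g=im.mean(axis=2)
    uv=np.array([proj(cam,P(r,a,z)) for a in A],np.float32)
    return cv2.remap(g,uv[:,0].reshape(1,-1),uv[:,1].reshape(1,-1),cv2.INTER_CUBIC)[0]
def halfw(v,lo,hi):
    m=(A>=lo)&(A<=hi);a,w=A[m],v[m];i=w.argmin();b=min(w[:i+1].max(),w[i:].max());h=(w[i]+b)/2
    l=i
    while l>0 and w[l]<h:l-=1
    r=i
    while r<len(w)-1 and w[r]<h:r+=1
    return round((a[l]+a[r])/2,2),round(a[r]-a[l],2),int(w[i]),int(b)
print("pointer now z.044 (mid,width)")
for cam,raw in(("top","pics/raw_t11.png"),("scene","pics/raw_s11.png")):
    for r in(.088,.092,.096,.100,.104,.108,.111): print(cam,r,halfw(prof(raw,cam,r,.044,0),13,23))
print("pointer prev")
for cam,raw in(("top","pics/raw_t8.png"),("scene","pics/raw_s8.png")):
    for r in(.088,.092,.096,.100,.104,.108,.111): print(cam,r,halfw(prof(raw,cam,r,.044,0),10,20))
print("tongue before z.038")
for cam,raw in(("top","pics/top0.png"),("scene","pics/scene0.png"),):
    for r in(.110,.112,.114,.116,.118,.120,.124,.128,.132): 
        v=prof(raw,cam,r,.038,0);print(cam,r,halfw(v,13.5,22.5),v[60:170:10].round().astype(int).tolist())
print("ticks z.036")
for a0 in(0,):
    A=np.arange(-40,35,.1)
    for cam,raw in(("top","pics/raw_t11.png"),("scene","pics/raw_s11.png")):
        for r in(.110,.112):
            v=prof(raw,cam,r,.036,0)
            i=[k for k in range(5,len(v)-5) if v[k]==v[k-5:k+6].min() and v[k]<v[max(0,k-25):k+25].max()-15];print(cam,r,A[i].round(1).tolist())
E
python3 m3.py
```

```text
pointer now z.044 (mid,width)
top 0.088 (np.float64(18.4), np.float64(5.4), 91, 140)
top 0.092 (np.float64(18.1), np.float64(4.8), 48, 125)
top 0.096 (np.float64(18.15), np.float64(4.7), 55, 123)
top 0.1 (np.float64(18.75), np.float64(4.3), 79, 131)
top 0.104 (np.float64(18.6), np.float64(3.0), 102, 156)
top 0.108 (np.float64(18.3), np.float64(3.0), 110, 173)
top 0.111 (np.float64(18.4), np.float64(3.0), 114, 176)
scene 0.088 (np.float64(18.35), np.float64(7.1), 46, 140)
scene 0.092 (np.float64(18.1), np.float64(6.6), 43, 135)
scene 0.096 (np.float64(18.15), np.float64(7.1), 44, 140)
scene 0.1 (np.float64(18.0), np.float64(6.4), 68, 122)
scene 0.104 (np.float64(17.75), np.float64(3.1), 58, 129)
scene 0.108 (np.float64(17.5), np.float64(3.4), 46, 151)
scene 0.111 (np.float64(18.55), np.float64(3.5), 77, 206)
pointer prev
top 0.088 (np.float64(15.75), np.float64(5.1), 97, 133)
top 0.092 (np.float64(15.3), np.float64(4.8), 47, 121)
top 0.096 (np.float64(15.4), np.float64(4.6), 52, 123)
top 0.1 (np.float64(15.85), np.float64(4.5), 80, 133)
top 0.104 (np.float64(15.65), np.float64(4.1), 9
[... 2202 characters left out ...]
186, 156, 154, 174, 171, 171]
scene 0.124 (np.float64(14.8), np.float64(2.0), 79, 121) [228, 183, 96, 80, 117, 156, 99, 89, 146, 172, 171]
scene 0.128 (np.float64(14.85), np.float64(1.9), 69, 129) [230, 186, 94, 70, 127, 179, 116, 76, 84, 118, 179]
scene 0.132 (np.float64(14.7), np.float64(2.0), 85, 110) [217, 167, 92, 87, 110, 159, 156, 174, 155, 164, 195]
ticks z.036
top 0.11 [-37.9, -31.9, -16.9, -12.0, -7.1, -1.7, 7.8, 13.3, 17.6, 28.0]
top 0.112 [-38.1, -31.9, -17.2, -1.9, 13.2, 17.7, 28.1]
scene 0.11 [-36.6, -31.5, -26.9, -22.1, -17.2, -12.2, -7.0, -2.1, 2.9, 7.6, 12.7, 17.5, 22.4, 27.9, 32.7]
scene 0.112 [-36.5, -31.6, -26.9, -16.9, -12.3, -7.2, -2.1, 3.3, 7.7, 12.8, 17.3, 27.8, 32.5]
```

Run:
```python
from h import *
go([.5396,-.1648,.23],-92.9)
```

```text
pos [0.5472 0.2525 0.1761] tooly deg -89.12 z [ 0.0041  0.0056 -1.    ] j [-1.335  0.613  1.122  1.817 -0.622  1.109 -1.546] F [0.  0.8 0.6] gap 0.0854 t 14.0
turn [-0.0056 -0.004   0.066 ]
shift [-0.0138  0.4168 -0.0563]
```

Emit:
drive_tool([
  [[0,0.01,-0.04],[0,0,0]],
  [[0,0.05,-0.055],[0,0,0.01]],
  [[-0.002,0.1,-0.055],[0,0,0.02]],
  [[-0.004,0.155,-0.055],[0,0,0.03]],
  [[-0.006,0.21,-0.055],[0,0,0.04]],
  [[-0.008,0.265,-0.055],[0,0,0.05]],
  [[-0.01,0.32,-0.055],[0,0,0.055]],
  [[-0.012,0.37,-0.055],[0,0,0.06]],
  [[-0.013,0.405,-0.055],[0,0,0.066]],
  [[-0.014,0.412,-0.055],[0,0,0.066]],
])

```text
t: 15.25
eef_pos: [0.5327, -0.1755, 0.2316]
ee_rot: [3.139, -0.114, 0.008]
contact_force: [0.0, -1.1, 0.5]
finger_gap: 0.0853
```

Emit:
drive_tool([
  [[0,0,0.01],[0,0,0]],
  [[0,0,0.02],[0,0,0]],
  [[0,0,0.02],[0,0,0]],
])

```text
t: 15.62
eef_pos: [0.5333, -0.1688, 0.2083]
ee_rot: [-3.138, 0.099, 0.0]
contact_force: [0.5, -0.6, -0.8]
finger_gap: 0.0852
```

Run:
```python
from h import *
go([.5396,-.1648,.144],-92.9)
crop("scene",180,120,360,300,4,"s12.png");crop("top",310,145,490,300,4,"t12.png")
o=get_obs()['eef_pos'];print((proj("scene",[o[0],o[1],.15])-[180,120])*4)
```

```text
pos [ 0.5333 -0.1688  0.2083] tooly deg -93.61 z [ 1.0e-04  1.9e-03 -1.0e+00] j [-0.703  0.476  1.184  1.89  -0.495  1.113 -0.961] F [ 0.5 -0.6 -0.8] gap 0.0852 t 15.62
turn [-0.0019  0.0001 -0.0124]
shift [ 0.006  -0.0043  0.0643]
[184.59542399 390.87836898]
```

View pics/s12.png

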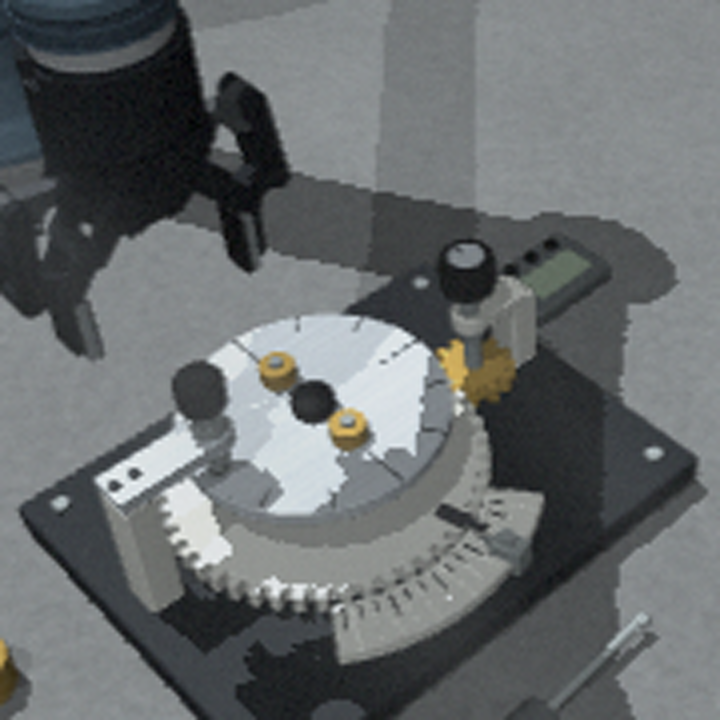

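View pics/t12.png

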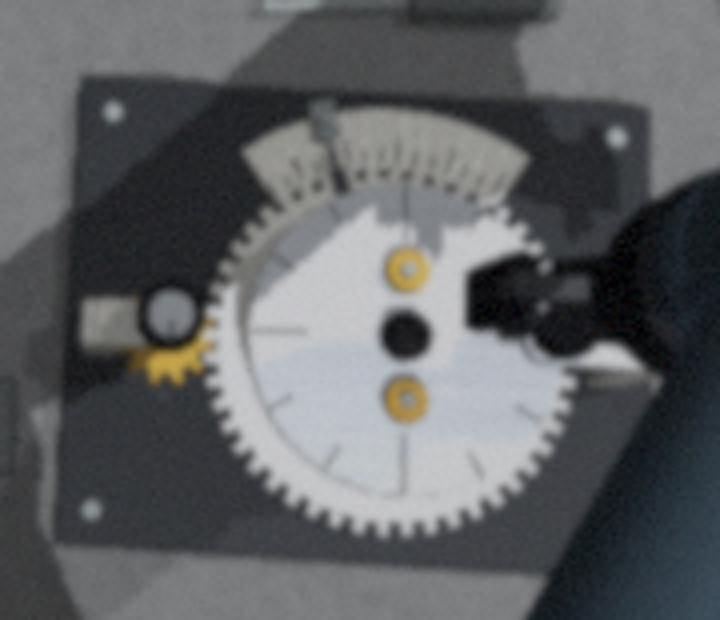

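Run:
```python
from h import *
i=cv2.imread("pics/raw_t12.png")[166:196,372:408];i=np.clip((cv2.resize(i,None,fx=20,fy=20,interpolation=cv2.INTER_CUBIC).astype(float)-30)*1.7,0,255).astype(np.uint8);
j=cv2.imread("pics/raw_s12.png")[238:268,284:320];j=np.clip((cv2.resize(j,None,fx=20,fy=20,interpolation=cv2.INTER_CUBIC).astype(float)-30)*1.4,0,255).astype(np.uint8)
cv2.imwrite("pics/u1.png",i);cv2.imwrite("pics/u2.png",j)
```

```text
(no output)
```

View pics/u1.png

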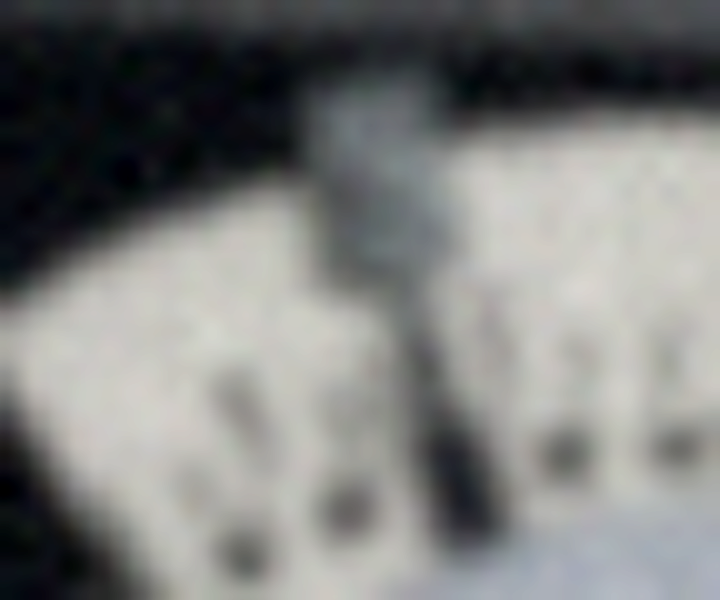

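View pics/u2.png

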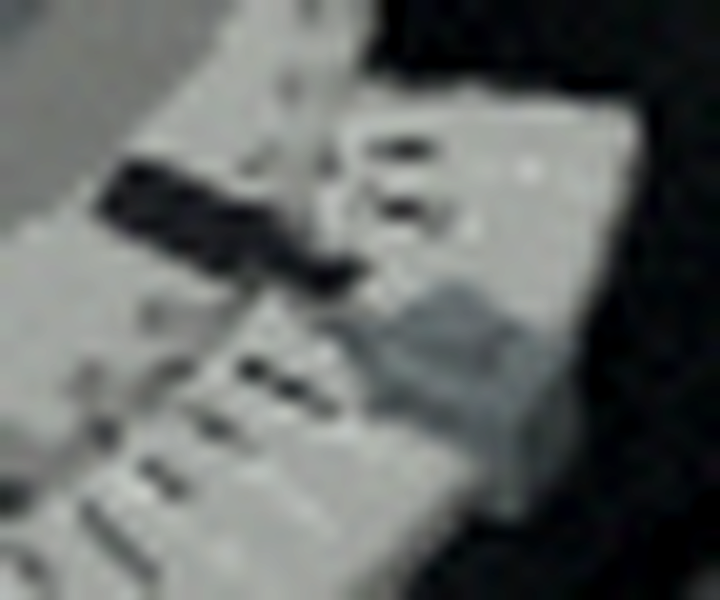

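Run:
```python
from h import *
c=np.array([284,238])
for a in(17.3,17.8,18.3):
  for r,z in((.09,.044),(.112,.044),(.112,.038),(.116,.038),(.116,.040),(.128,.045)):
    print(a,r,z,((proj("scene",P(r,a,z))+.5-c)*20).round(),((proj("top",P(r,a,z))+.5-[372,166])*20).round())
```

```text
17.3 0.09 0.044 [179. 228.] [483. 516.]
17.3 0.112 0.044 [344. 299.] [428. 326.]
17.3 0.112 0.038 [346. 333.] [421. 337.]
17.3 0.116 0.038 [376. 346.] [411. 303.]
17.3 0.116 0.04 [375. 335.] [413. 299.]
17.3 0.128 0.045 [465. 346.] [390. 186.]
17.8 0.09 0.044 [183. 223.] [476. 518.]
17.8 0.112 0.044 [348. 293.] [419. 328.]
17.8 0.112 0.038 [350. 327.] [412. 339.]
17.8 0.116 0.038 [381. 340.] [402. 305.]
17.8 0.116 0.04 [380. 329.] [405. 301.]
17.8 0.128 0.045 [470. 339.] [380. 188.]
18.3 0.09 0.044 [186. 219.] [469. 520.]
18.3 0.112 0.044 [352. 287.] [411. 330.]
18.3 0.112 0.038 [355. 321.] [404. 342.]
18.3 0.116 0.038 [385. 333.] [393. 308.]
18.3 0.116 0.04 [384. 322.] [396. 304.]
18.3 0.128 0.045 [475. 333.] [370. 191.]
```

Run:
```python
from h import *
go([.548,.0208,.20],-88)
```

```text
pos [ 0.5339 -0.17    0.2095] tooly deg -93.67 z [ 0.0022  0.001  -1.    ] j [-0.703  0.476  1.185  1.889 -0.495  1.112 -0.961] F [ 0.2 -0.5  0.1] gap 0.0856 t 15.72
turn [-0.001  -0.0022 -0.099 ]
shift [ 0.0019 -0.1913  0.0097]
```

Emit:
drive_tool([
  [[0,-0.03,0],[0,0,-0.02]],
  [[0,-0.08,0],[0,0,-0.05]],
  [[0.001,-0.13,0],[0,0,-0.08]],
  [[0.002,-0.17,0.005],[0,0,-0.099]],
  [[0.002,-0.19,0.01],[0,0,-0.099]],
  [[0.002,-0.191,0.03],[0,0,-0.099]],
  [[0.002,-0.191,0.05],[0,0,-0.099]],
  [[0.002,-0.191,0.05],[0,0,-0.099]],
  [[0.002,-0.191,0.05],[0,0,-0.099]],
])

```text
t: 16.85
eef_pos: [0.5484, 0.0173, 0.1602]
ee_rot: [-3.141, -0.046, -0.005]
contact_force: [1.1, 0.1, 0.2]
finger_gap: 0.0855
```

Run:
```python
from h import *
go([.548,.0208,.114],-88)
```

```text
pos [0.5484 0.0173 0.1602] tooly deg -88.3 z [ 3.2e-03  1.0e-04 -1.0e+00] j [-1.009  0.513  1.129  1.957 -0.549  1.018 -1.167] F [1.1 0.1 0.2] gap 0.0855 t 16.85
turn [ 0.     -0.0032 -0.0053]
shift [-0.0005 -0.0035  0.0462]
```

Emit:
drive_tool([
  [[0,-0.003,0.01],[0,-0.003,0]],
  [[0,-0.0035,0.025],[0,-0.003,0]],
  [[0,-0.0035,0.04],[0,-0.003,0]],
  [[0,-0.0035,0.046],[0,-0.003,0]],
  [[0,-0.0035,0.046],[0,-0.003,0]],
])

```text
t: 17.48
eef_pos: [0.548, 0.0227, 0.1135]
ee_rot: [-3.141, -0.051, 0.002]
contact_force: [-0.6, 0.5, 0.3]
finger_gap: 0.0859
```

Run:
```python
from h import *
go([.548,.0208,.114],-88)
```

```text
pos [0.548  0.0227 0.1135] tooly deg -88.13 z [-1.1e-03  3.0e-04 -1.0e+00] j [-0.952  0.576  1.049  1.982 -0.62   0.948 -1.124] F [-0.6  0.5  0.3] gap 0.0859 t 17.48
turn [-0.0003  0.0011 -0.0022]
shift [-0.0001  0.0019 -0.0005]
```

Emit:
drive_tool([
  [[0,0.002,0],[0,0,0]],
  [[0,0.002,0],[0,0,0]],
  [[0,0.002,0],[0,0,0]],
  [[0,0.002,0],[0,0,0]],
  [[0,0.002,0],[0,0,0]],
  [[0,0.002,0],[0,0,0]],
], hand=0)

```text
t: 18.23
eef_pos: [0.549, 0.0201, 0.1149]
ee_rot: [-3.141, -0.051, -0.001]
contact_force: [-1.7, -2.0, 5.5]
finger_gap: 0.0326
```

Emit:
drive_tool([
  [[0,0,0],[0,0,-0.02]],
  [[0,0,0],[0,0,-0.04]],
  [[0,0,0],[0,0,-0.04]],
  [[0,0,0],[0,0,-0.04]],
])

```text
t: 18.73
eef_pos: [0.549, 0.0202, 0.1149]
ee_rot: [-3.139, -0.114, -0.001]
contact_force: [-1.6, -2.2, 6.3]
finger_gap: 0.0327
```

```bash
python3 z.py 13
```

```text
pos [0.549  0.0202 0.1149] tooly deg -85.83 z [ 9.e-04  4.e-04 -1.e+00] j [-0.943  0.568  1.042  1.981 -0.611  0.945 -1.088] F [-1.6 -2.2  6.3] gap 0.0327 t 18.73
turn [ 1.4000e-03 -6.0000e-04 -3.0164e+00]
shift [-0.0002 -0.001   0.0029]
[-0.3   0.29  0.09]
```

Emit:
drive_tool([
  [[0,0,0],[0,0,0]],
  [[0,0,0],[0,0,0]],
  [[0,0,0],[0,0,0]],
  [[0,0,0],[0,0,0]],
  [[0,0,-0.02],[0,0,0]],
  [[0,0,-0.06],[0,0,0]],
  [[0,0,-0.1],[0,0,0]],
  [[0,0,-0.11],[0,0,0]],
], hand=1)

```text
t: 19.77
eef_pos: [0.5508, 0.0201, 0.228]
ee_rot: [-3.138, -0.113, -0.01]
contact_force: [0.0, 0.8, 0.4]
finger_gap: 0.0853
```

Run:
```python
from h import *
go([.5396,-.1648,.21],-92.9)
```

```text
pos [0.5508 0.0201 0.228 ] tooly deg -85.86 z [ 0.0064  0.0021 -1.    ] j [-1.095  0.424  1.22   1.896 -0.445  1.126 -1.204] F [0.  0.8 0.4] gap 0.0853 t 19.77
turn [-0.002  -0.0064  0.1228]
shift [-0.0246  0.1836  0.0176]
```

Emit:
drive_tool([
  [[-0.004,0.03,0.005],[0,0,0.02]],
  [[-0.01,0.08,0.01],[0,0,0.05]],
  [[-0.017,0.13,0.01],[0,0,0.08]],
  [[-0.022,0.165,0.014],[0,0,0.11]],
  [[-0.024,0.181,0.017],[0,-0.004,0.122]],
  [[-0.024,0.181,0.017],[0,-0.004,0.122]],
  [[-0.024,0.181,0.017],[0,-0.004,0.122]],
])

```text
t: 20.65
eef_pos: [0.538, -0.1603, 0.2069]
ee_rot: [-3.139, 0.075, 0.007]
contact_force: [0.9, 1.0, 0.0]
finger_gap: 0.0854
```

Run:
```python
from h import *
go([.5396,-.1648,.144],-92.9)
crop("scene",180,120,360,300,4,"s14.png");crop("top",310,145,490,300,4,"t14.png")
o=get_obs()['eef_pos'];print((proj("scene",[o[0],o[1],.15])-[180,120])*4)
i=cv2.imread("pics/raw_t14.png")[166:196,372:408];i=np.clip((cv2.resize(i,None,fx=20,fy=20,interpolation=cv2.INTER_CUBIC).astype(float)-30)*1.7,0,255).astype(np.uint8);
j=cv2.imread("pics/raw_s14.png")[238:268,284:320];j=np.clip((cv2.resize(j,None,fx=20,fy=20,interpolation=cv2.INTER_CUBIC).astype(float)-30)*1.4,0,255).astype(np.uint8)
cv2.imwrite("pics/u3.png",i);cv2.imwrite("pics/u4.png",j)
```

```text
pos [ 0.538  -0.1603  0.2069] tooly deg -92.74 z [-0.0042  0.0016 -1.    ] j [-0.709  0.482  1.173  1.884 -0.496  1.115 -0.964] F [0.9 1.  0. ] gap 0.0854 t 20.65
turn [-0.0014  0.0043  0.0028]
shift [0.0021 0.0045 0.0629]
[205.0848803  384.88991053]
```

View pics/s14.png

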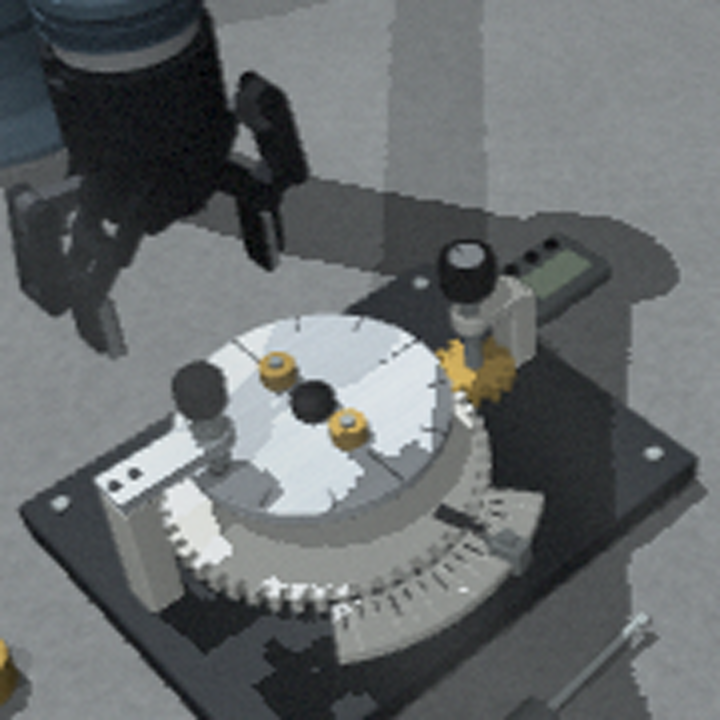

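View pics/u3.png

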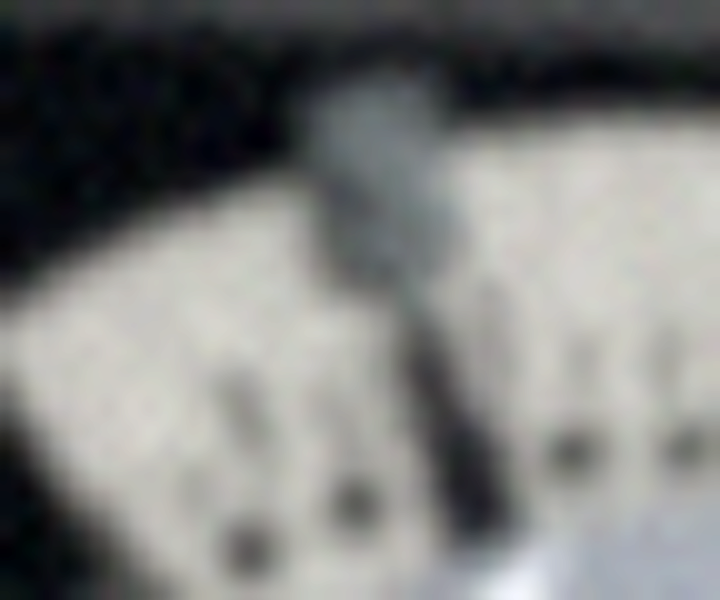

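View pics/u4.png

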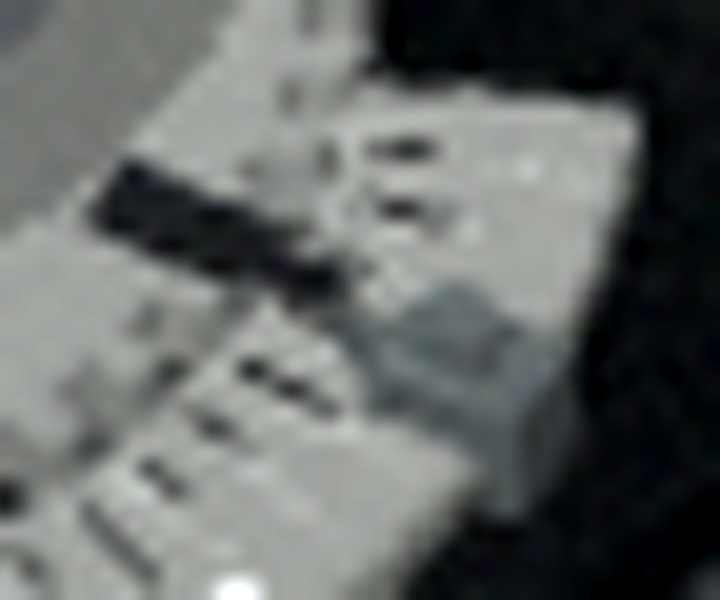

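Emit:
drive_tool([
  [[0.001,0.003,0.01],[0,0.004,0]],
  [[0.002,0.0045,0.02],[0,0.004,0]],
  [[0.002,0.0045,0.03],[0,0.004,0]],
  [[0.002,0.0045,0.03],[0,0.004,0]],
  [[0.002,0.0045,0.03],[0,0.004,0]],
])

```text
t: 21.38
eef_pos: [0.5395, -0.1663, 0.177]
ee_rot: [-3.14, 0.078, -0.0]
contact_force: [-0.7, 0.3, -0.2]
finger_gap: 0.0855
```

Run:
```python
from h import *
go([.5396,-.1648,.144],-92.9)
o=get_obs()['eef_pos'];print((proj("scene",[.5396,-.1648,.15])-[180,120])*4,(proj("scene",[.5396,-.1648,.162])-[180,120])*4)
```

```text
pos [ 0.5395 -0.1663  0.177 ] tooly deg -92.83 z [ 1.e-04  2.e-04 -1.e+00] j [-0.659  0.52   1.127  1.904 -0.54   1.064 -0.927] F [-0.7  0.3 -0.2] gap 0.0855 t 21.38
turn [-0.0003 -0.0001  0.0012]
shift [-0.     -0.0015  0.033 ]
[199.11355351 391.00816458] [195.27038583 374.9461737 ]
```

Emit:
drive_tool([
  [[0,-0.001,0.01],[0,0,0]],
  [[0,-0.001,0.02],[0,0,0]],
  [[0,-0.001,0.028],[0,0,0]],
  [[0,-0.001,0.033],[0,0,0]],
  [[0,-0.001,0.033],[0,0,0]],
])

```text
t: 22.0
eef_pos: [0.5392, -0.1651, 0.1435]
ee_rot: [-3.14, 0.077, 0.001]
contact_force: [1.2, -0.6, 0.2]
finger_gap: 0.0847
```

Run:
```python
from h import *
go([.5396,-.1648,.143],-92.9)
crop("scene",180,120,360,300,4,"s15.png")
```

```text
pos [ 0.5392 -0.1651  0.1435] tooly deg -92.83 z [-7.e-04  5.e-04 -1.e+00] j [-0.622  0.561  1.077  1.929 -0.586  1.01  -0.897] F [ 1.2 -0.6  0.2] gap 0.0847 t 22.0
turn [-0.0004  0.0008  0.0013]
shift [ 0.0004 -0.0003  0.0005]
```

View pics/s15.png

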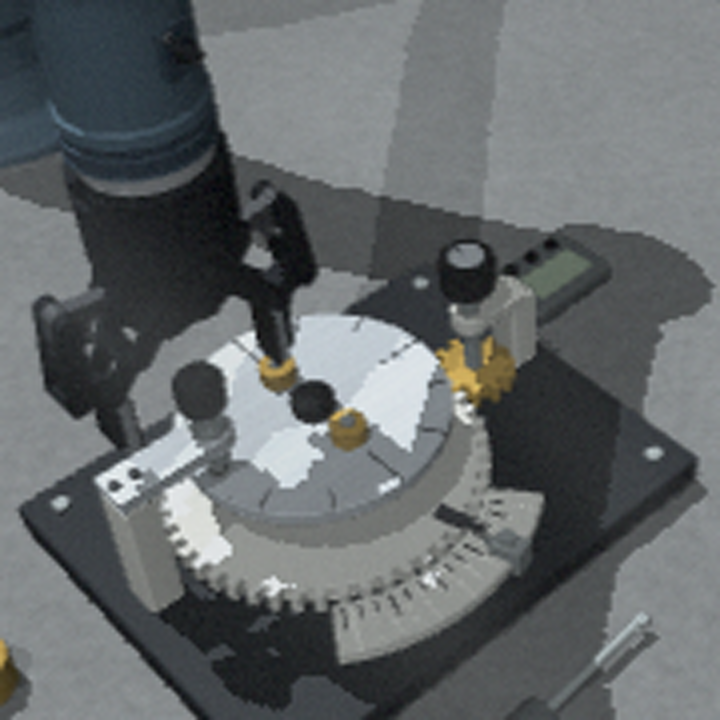

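Emit:
drive_tool([
  [[0,0,0],[0,0,0]],
  [[0,0,0],[0,0,0]],
  [[0,0,0],[0,0,0]],
  [[0,0,0],[0,0,0]],
  [[0,0,0],[0,0,0]],
  [[0,0,0],[0,0,0]],
], hand=0)

```text
t: 22.8
eef_pos: [0.5397, -0.1658, 0.1446]
ee_rot: [3.14, -0.078, 0.001]
contact_force: [-1.3, -1.8, 4.3]
finger_gap: 0.0258
```

Emit:
drive_tool([
  [[0,0,-0.003],[0,0,0]],
  [[0,0,-0.006],[0,0,0]],
  [[0,0,-0.009],[0,0,0]],
  [[0,0,-0.012],[0,0,0]],
  [[0,0,-0.014],[0,0,0]],
  [[0,0,-0.014],[0,0,0]],
])

```text
t: 23.55
eef_pos: [0.5396, -0.1657, 0.1569]
ee_rot: [3.138, -0.078, 0.002]
contact_force: [3.8, -5.0, -10.4]
finger_gap: 0.0254
```

Run:
```python
from h import *
go([.5396,-.1648,.143],-92.9)
crop("scene",180,120,360,300,4,"s16.png")
```

```text
pos [ 0.5396 -0.1657  0.1569] tooly deg -92.83 z [ 0.0011 -0.0023 -1.    ] j [-0.639  0.544  1.098  1.92  -0.566  1.028 -0.911] F [  3.8  -5.  -10.4] gap 0.0254 t 23.55
turn [ 0.0023 -0.0012  0.0012]
shift [-0.0001 -0.001   0.0139]
```

View pics/s16.png

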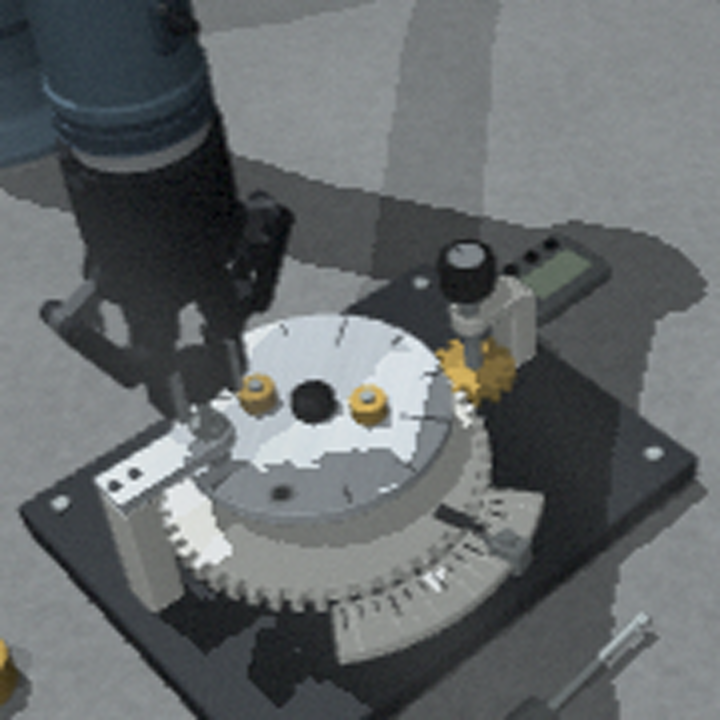

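Emit:
drive_tool([
  [[0,0,-0.002],[0,0,0]],
  [[0,0,-0.004],[0,0,0]],
  [[0,0,-0.005],[0,0,0]],
  [[0,0,-0.005],[0,0,0]],
])

```text
t: 24.1
eef_pos: [0.5396, -0.1657, 0.1608]
ee_rot: [3.137, -0.077, 0.002]
contact_force: [7.1, -6.4, -15.6]
finger_gap: 0.0254
```

Emit:
drive_tool([
  [[0,0,-0.001],[0,0,0]],
  [[0,0,-0.003],[0,0,0]],
  [[0,0,-0.003],[0,0,0]],
])

```text
t: 24.48
eef_pos: [0.5395, -0.1657, 0.161]
ee_rot: [3.134, -0.077, 0.003]
contact_force: [12.2, -10.0, -32.6]
finger_gap: 0.0256
```

Emit:
drive_tool([
  [[0,0,0.001],[0,0,0]],
  [[0,0,0.0015],[0,0,0]],
  [[0,0,0.0015],[0,0,0]],
  [[0,0,0.0015],[0,0,0]],
])

```text
t: 24.98
eef_pos: [0.5395, -0.1657, 0.1609]
ee_rot: [3.136, -0.077, 0.002]
contact_force: [8.9, -7.3, -24.7]
finger_gap: 0.0257
```

Run:
```python
from h import *
go([.5396,-.1648,.143],-92.9)
crop("scene",180,120,360,300,4,"s17.png");crop("top",310,145,490,300,4,"t17.png")
```

```text
pos [ 0.5395 -0.1657  0.1609] tooly deg -92.82 z [ 0.0012 -0.0051 -1.    ] j [-0.646  0.539  1.105  1.918 -0.558  1.033 -0.917] F [  8.9  -7.3 -24.7] gap 0.0257 t 24.98
turn [ 0.005  -0.0015  0.0014]
shift [-0.     -0.001   0.0179]
```

View pics/s17.png

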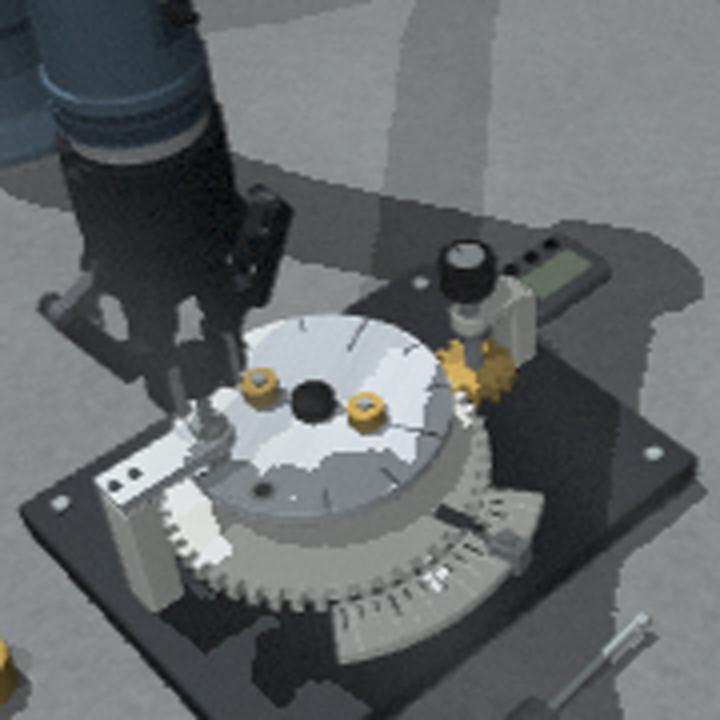

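View pics/t17.png

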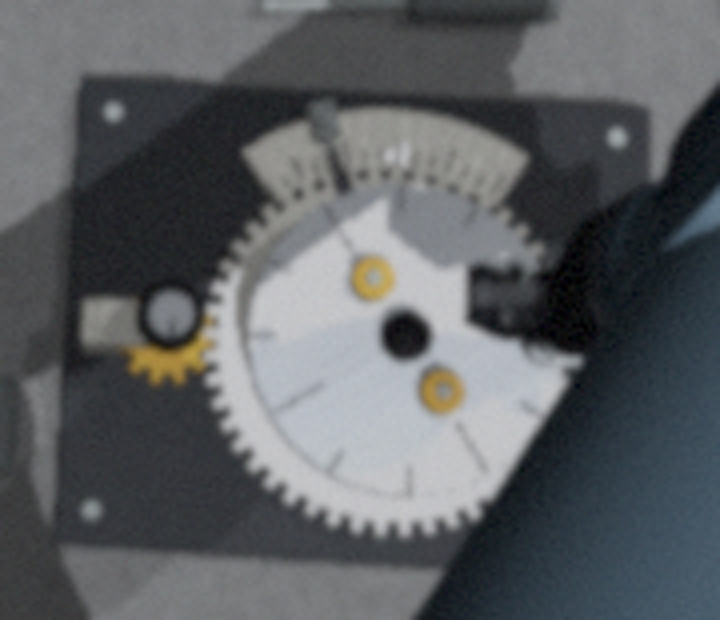

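The disc is swinging: its weights and ticks have turned and its hole shows at (263,490). The plunger is at its stop, and the pointer still stands in line with the rider. I am handing in.

```bash
python3 -c "
from rig import *
print(job_done())"
```

```text
the job is handed in; nothing more can be done
None
```

I wound the oscillator to the rider, freed the disc, and handed the job in at about 25 s, still gripping the plunger at its upper stop.

- **Winding:** I turned the knob clockwise in steps of 1.0, 1.0, 0.9 and 0.19 rad, looking between them. It had gone slightly past the mark, so I turned it back 0.04 rad. The net setting is about 3.05 rad.
- **Alignment:** in the last top picture the pointer and the rider's tongue lie in one line. Before the back turn, the two cameras disagreed by about half a degree on how far past the mark it was. The pointer may therefore still be off by about 1 mm.
- **Plunger:** it rose about 16 mm and stopped there. The wrist then read a downward pull of about 25 N, more than the 11 N spring alone, so it is held against the stop. The jaw opening held steady at 25.7 mm.
- **Disc:** two pictures taken about 1.4 s apart show it at different angles, with the index hole away from the plunger.
- **Keeping clear:** the forces I read after each move gave no sign of touching the ring, disc or rider. The timer, spare weight and screwdriver look unmoved where the pictures show them, but I did not measure their positions.

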